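Put the desk set back in its holders

TASK

Tidy the front of the desk: put the ink bottle, the eraser, the stapler and the folded glasses each into the dark wooden holder made for its shape, the right way up as they are now, in the middle of it, lengthwise with the holder (either way round) and flat on its floor, and let go of them. Keep the ink bottle upright and leave the matchbox where it is.

Things in the scene. Friction and masses are not known exactly. Their poses are not given: they have to be found in the camera images.
- ink_bottle: Small round dark blue ink bottle with a black screw cap, upright near the front of the desk, loose, about 0.15 kg: body 49 mm in diameter up to 44 mm high, cap 30 mm in diameter from 44 to 58 mm high. Origin: centre of its underside, z up. (Another one, far off at the left end of the desk, is not meant.)
- eraser: White eraser in a blue card sleeve, lying flat, loose, about 0.02 kg: a block 20 mm (x) by 46 mm (y, lengthwise), 12 mm high. Origin: centre of its underside, z up.
- stapler: Dark green desk stapler on its base near the front of the desk, loose, about 0.21 kg, rigid (its arm does not move): base 34 mm (x) by 135 mm (y, lengthwise) and 8 mm thick; the arm above it is 20 mm wide (x), its flanks from 16 to 38 mm high, over nearly the whole length. Origin: centre of its underside, z up. (Another one, far off at the left end of the desk, is not meant.)
- glasses: Folded tortoiseshell spectacles, loose, about 0.035 kg: 48 mm (x) by 137 mm (y, lengthwise), 38 mm high; for the gripper they act as a solid block 42 mm (x) by 118 mm (y) by 38 mm high, to be gripped across x at the middle. Origin: centre of its underside, z up.
- bottle_holder: Square dark wooden block, 92 x 92 mm, with one round pocket 66 mm in diameter at its centre, for the ink bottle. Fixed to the table; 10 mm high, its floor 4 mm above the table (grey felt of no noticeable thickness). Origin: centre of its underside, z up.
- eraser_holder: Smallest dark wooden plate, 50 mm (x) by 84 mm (y), with a lip 10 mm wide along each of its two short ends, open along its long sides; the eraser rests between the lips (64 mm apart), lengthwise along y. Fixed to the table; 10 mm high, its floor 4 mm above the table (grey felt of no noticeable thickness). Origin: centre of its underside, z up.
- stapler_holder: Long narrow dark wooden block, 72 mm (x) by 174 mm (y), with one rectangular pocket 52 mm (x) by 154 mm (y) at its centre with a rim all round, for the stapler, lengthwise along y. Fixed to the table; 10 mm high, its floor 4 mm above the table (grey felt of no noticeable thickness). Origin: centre of its underside, z up.
- glasses_holder: Largest dark wooden plate, 96 mm (x) by 176 mm (y), with a lip 10 mm wide along each of its two short ends, open along its long sides; the spectacles rest between the lips (156 mm apart), lengthwise along y. Fixed to the table; 10 mm high, its floor 4 mm above the table (grey felt of no noticeable thickness). Origin: centre of its underside, z up.
- matchbox: Small matchbox, 35 x 53 x 14 mm, loose, not part of the job. Origin: centre of its underside.
There are look-alikes about, which are no part of the job. Several things look just like the ink_bottle: the one meant starts farthest to the robot's right.

How it is judged:
By the outcome, as a careful person would: the job done as asked, in the order asked, and still so for the second after the job is handed in, with the robot touching nothing.
It also fails if it takes over 102 s, if anything falls off the work surface, if the arm or the gripper's body presses on something with over 40 N, if the wrist force passes 120 N, or if a joint passes its speed limit or range.

ROBOT

A 7-joint arm with a two-finger parallel gripper is mounted at the origin on a cart in front of the work surface, level with it; the furniture and walls round the work are solid. World frame = base frame: x ahead of the robot, y to its left, z up, the work surface at z = 0. Lengths are in mm, angles in rad, forces in N, time in s.
With the tool pointing down it reaches from about 400 to 875 mm from the base axis. Payload 4.4 kg.
Tool frame: the origin (TCP) lies at the very end of the fingers, on their centre line; the grasp point (between the pads) lies 19 mm behind it; z points along the fingers, y is the line along which they close (so a half turn about z gives the same grasp; the last joint's range is limited). The gripper opens to 85 mm and grips with 20 to 120 N. Pads are 22 mm wide; open, the fingers measure 114 mm over their backs; the gripper's body (76 mm by 85 mm) begins 54 mm behind the grasp point. The pads swing forward as they close: fully open they stand 13 mm farther back than shut.
Start: joints at [-1.193, 0.628, 0.038, 1.517, -0.027, 0.996, -0.02], TCP at [279.072, 587.058, 202.013] pointing down, gripper open.
Joint ranges: [-3.06, 3.06], [-0.37, 2.12], [-1.25, 1.32], [0.18, 2.47], [-1.1, 4.24], [0.23, 1.98], [-2.94, 2.94]. Speed limits (rad/s): [2.57, 2.57, 3.14, 3.14, 3.14, 3.14, 3.14].

INTERFACE

Orientations are given as [roll, pitch, yaw] about the fixed x, y, z axes, in that order (R = Rz(yaw) Ry(pitch) Rx(roll)).
In Python, from cell import monitor, viewer, workorder gives the robot as it stands.
- The arm moves only by the tool arm_command, never from a script. Its argument "series" is one flat list of numbers, 5 for each row, row after row: the opening in per cent of the stroke, from 0 (shut) to 100 (fully open), then the shift along the tool's x, y, z in cm, then the turn about the tool's z in degrees. In form: [claw, x, y, z, roll, claw, x, y, z, roll, ...]. A call has exactly 5 rows; each row is the pose to reach, as a shift and turn from the pose commanded when the call began, along the tool's axes at that moment; what a row does not reach only later rows make up. A row lasts 1/12 s, in which the tool goes at most 41.7 mm and 7.16 degrees, less where a joint would pass 70% of its speed; a pose out of reach is approached as far as the arm can. A call with a gripper value outside its range is refused whole. The fingers move at their own pace and stop on an object; the grip force is fixed at half the most. Time passes only in rows, so rows that repeat a pose let the fingers close, or fill a call up. It gives the time, the measured TCP pose, the force, the opening and the grip force at its end, in the units of the state.
- monitor.read_state(): the state, without advancing time (a new reading comes with each control period).
- viewer.get_image(name): name is "scene" or "top"; returns (picture, depth): 420x560x3 uint8, red, green, blue; 420x560 float32, mm along the optical axis (not along the pixel's ray), 0 where there is no reading.
- viewer.camera_model(name): a dict with "mtx" (3x3 intrinsics, pixels), "R" (3x3) and "t" (3): a world point X has camera coordinates R X + t. Camera axes: x right, y down, z forward; pixel columns grow to the right and rows downward; lengths in mm; the calibration is good to about 2 mm. A picture is of the moment at which its call begins. camera_model takes no time and is no camera call.
- workorder.finish_job(): hands the job in; it is judged then, once.
The state is a dict: "clock": time; "qpos": joint angles; "qd": joint speeds; "tau": joint torques, N m; "eef_pos": TCP position; "tool_rot": TCP orientation; "force": force on the tool from outside, world axes, zero at the start; "torque": the same for the moment, N m; "width": finger opening in mm; "gripper_force": force on a finger pad.
Only numpy, scipy, OpenCV 4.12 (cv2) and the standard library are available. Lean on these libraries where they do the work, as an engineer would, in place of code of your own. Each camera call takes 0.05 s, during which the arm holds its last target. There are 200 camera calls.

## Working session

There is one attempt and no reset: what is moved stays moved. The work goes in short steps, Python scripts to look and compute and a tool call to move; the robot and the scene stay as the last step left them, time stands still between calls to the robot, and variables do not carry over. Pictures are saved under pics/ and viewed, at most 14 in all, crops included, and the job is handed in when it is done.

Besides the shell and the picture viewer there is one more tool, called after "Emit:" as name(argument=value, ...) on one line, values as JSON. arm_command: Moves the arm, as the interface text tells. Its arguments: {"type":"object","properties":{"series":{"type":"array","items":{"type":"number"}}},"required":["series"]}

```bash
mkdir -p pics; ls; cat > h.py <<'E'
import cv2,numpy as np
from cell import monitor,viewer,workorder
def snap(n,f):
    p,d=viewer.get_image(n); cv2.imwrite(f'pics/{f}.png',p[:,:,::-1]); np.save(f'pics/{f}.npy',d); return p,d
def ray(n,u,v,z):
    """world point at pixel (u,v) on plane z"""
    m=viewer.camera_model(n);K,R,t=[np.array(m[k],float) for k in('mtx','R','t')]
    d=R.T@np.linalg.inv(K)@[u,v,1];c=-R.T@t
    return c+d*(z-c[2])/d[2]
def dep(n,u,v,D):
    m=viewer.camera_model(n);K,R,t=[np.array(m[k],float) for k in('mtx','R','t')]
    return R.T@(np.linalg.inv(K)@[u,v,1]*D[int(v),int(u)]-t)
E
python3 - <<'E'
from h import *
print(monitor.read_state())
for n in('scene','top'):
    p,d=snap(n,n+'0');cv2.imwrite(f'pics/{n}0b.png',cv2.resize(p[:,:,::-1],(800,600),interpolation=3))
    m=viewer.camera_model(n);print(n,m['mtx'],-np.array(m['R']).T@m['t'])
E
```

```text
pics
{'clock': 0.0, 'qpos': array([-1.19279771,  0.62933264,  0.0384095 ,  1.51837558, -0.02699388,
        0.99628702, -0.02003894]), 'qd': array([-0.00068181, -0.00178494, -0.00103622,  0.00029901, -0.00089977,
       -0.00055774,  0.00017895]), 'tau': array([-1.98778580e-04, -5.63398254e+01,  1.22626986e+00, -1.93457723e+01,
        1.10063949e-02,  1.03394565e-02, -2.18058608e-05]), 'eef_pos': array([278.75927645, 586.43831615, 201.09485969]), 'tool_rot': array([-3.13970705e+00,  1.04423276e-05,  2.69778451e+00]), 'force': array([ 0.11931821,  0.72676206, -0.16138041]), 'torque': array([-2.84973802e-05,  1.42497846e-03, -5.77215622e-02]), 'gripper_force': 0.0, 'width': 85.42521666946767}
scene [[481.11239336   0.         286.44769108]
 [  0.         481.11239336 209.39180989]
 [  0.           0.           1.        ]] [-326.64553883 -986.6186879   730.56208097]
top [[494.38972168   0.         292.12445437]
 [  0.         494.38972168 205.45972669]
 [  0.           0.           1.        ]] [  82.83183548  207.60796778 1417.89377017]
```

View pics/top0b.png

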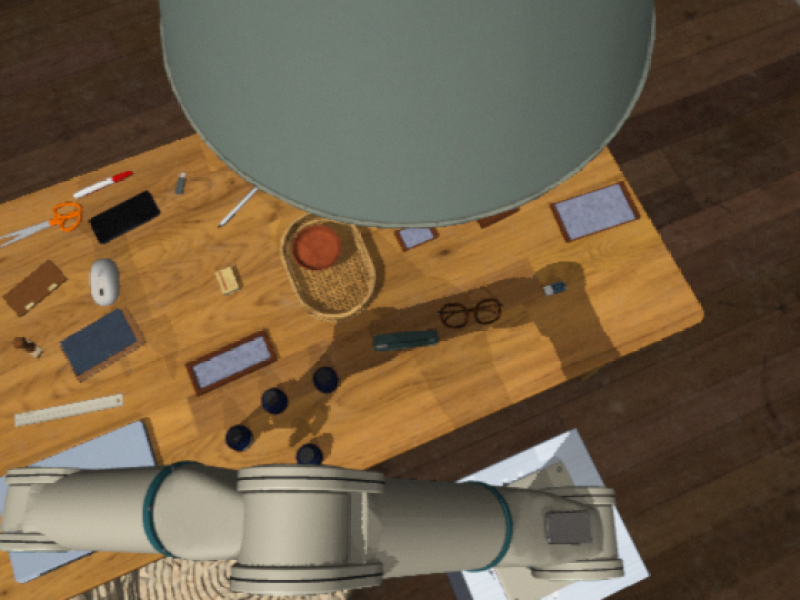

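View pics/scene0b.png

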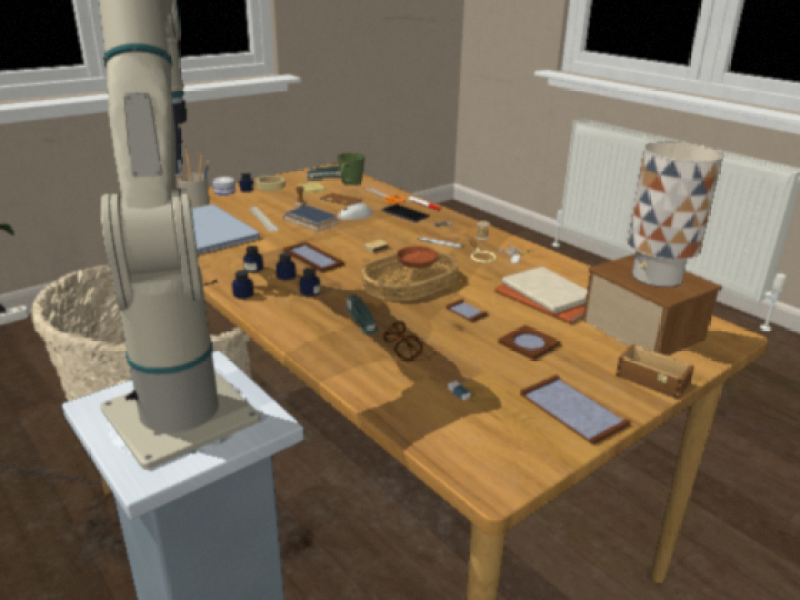

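```bash
python3 - <<'E'
from h import *
D={n:np.load(f'pics/{n}0.npy') for n in('top','scene')}
L=dict(top=dict(b1=(325,379),b2=(274,400),b3=(238,438),b4=(309,455),er=(554,289),st=(406,340),gl=(471,313),glh=(595,211),eh=(416,236),bh=(498,215),sh=(232,362),match=(228,280),basket=(328,265),shade=(406,222)),
scene=dict(b1=(309,276),b2=(286,262),b3=(253,256),b4=(243,280),er=(459,390),st=(361,314),gl=(403,340),glh=(574,407),eh=(466,310),bh=(529,342),sh=(315,256),boxTop=(650,280),drawer=(655,370),shade=(680,200)))
for n in L:
  for k,(u,v) in L[n].items(): print(n,k,dep(n,u*.7,v*.7,D[n]).round(),ray(n,u*.7,v*.7,5).round()[:2])
p=cv2.imread('pics/top0.png');cv2.imwrite('pics/c1.png',cv2.resize(p[110:330,120:480],None,fx=2.2,fy=2.2,interpolation=2))
p=cv2.imread('pics/scene0.png');cv2.imwrite('pics/c2.png',cv2.resize(p[160:320,140:450],None,fx=2.58,fy=2.58,interpolation=2))
E
```

```text
top b1 [420. 263.  59.] [433. 265.]
top b2 [420. 368.  60.] [434. 374.]
top b3 [379. 455.  59.] [391. 465.]
top b4 [296. 342.  58.] [304. 348.]
top er [ 420. -247.   13.] [ 422. -249.]
top st [435.  85.  39.] [443.  82.]
top gl [445. -67.  -2.] [443. -66.]
top glh [ 549. -415.    5.] [ 549. -414.]
top eh [651. -30.   4.] [650. -29.]
top bh [ 621. -212.   14.] [ 625. -214.]
top sh [542. 428.   3.] [542. 427.]
top match [709. 377.  19.] [715. 378.]
top basket [646. 172.  47.] [663. 171.]
top shade [274. 135. 973.] [689. -22.]
scene b1 [427. 254.  48.] [474. 332.]
scene b2 [-327. -987.  731.] [472. 439.]
scene b3 [388. 449.  40.] [424. 523.]
scene b4 [302. 337.  42.] [336. 409.]
scene er [ 419. -259.   15.] [ 429. -249.]
scene st [433.  60.  30.] [459.  97.]
scene gl [434. -79.  30.] [462. -46.]
scene glh [ 556. -414.    4.] [ 555. -414.]
scene eh [659. -30.   4.] [658. -31.]
scene bh [ 661. -214.    7.] [ 664. -213.]
scene sh [547. 419.   9.] [552. 427.]
scene boxTop [ 863. -342.  140.] [1134. -195.]
scene drawer [ 720. -465.   44.] [ 779. -436.]
scene shade [ 857. -373.  319.] [1761.   96.]
```

View pics/c1.png

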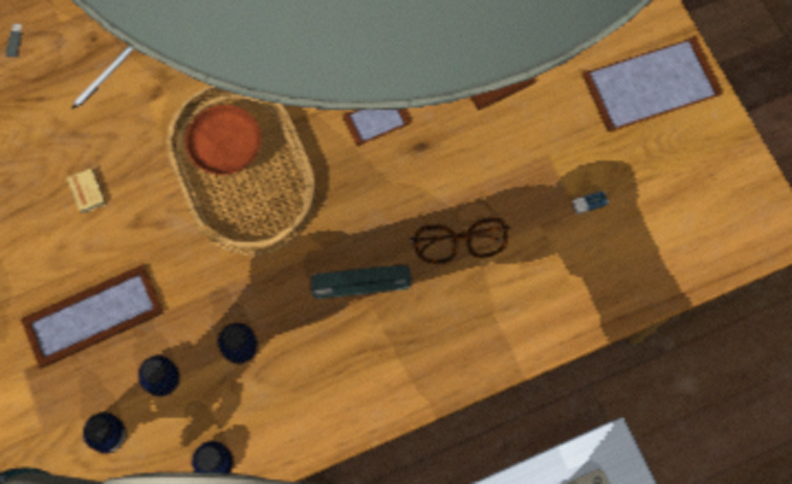

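View pics/c2.png

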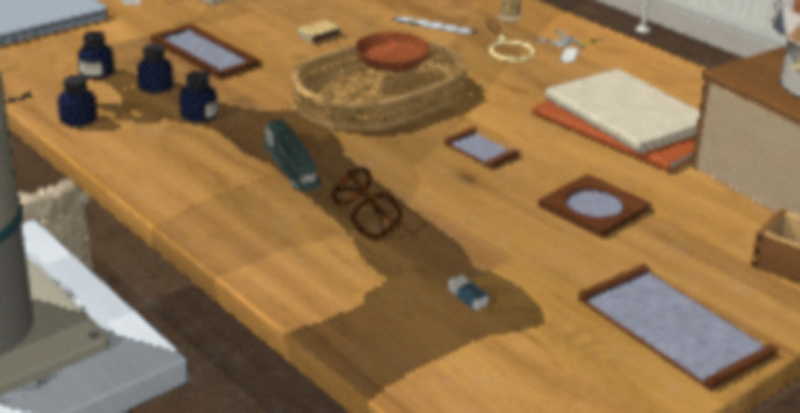

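```bash
cat >> h.py <<'E'
def cloud(n,D):
    m=viewer.camera_model(n);K,R,t=[np.array(m[k],float) for k in('mtx','R','t')]
    v,u=np.indices(D.shape);q=np.stack([u,v,np.ones_like(u)],-1)@np.linalg.inv(K).T*D[...,None]
    W=(q-t)@R; W[D<=0]=np.nan; return W
def felt(p):
    a=p.astype(int);return (a[...,2]-a[...,0]>3)&(a.sum(-1)>200)
def rect(P):
    (c,s,a)=cv2.minAreaRect(np.float32(P));
    if s[0]>s[1]: s=s[::-1];a+=90   # long side direction: rect height axis = angle+90
    return np.round(c,1),np.round(s,1),round((a+90)%180,1)
E
cat > meas.py <<'E'
from h import *
import sys
def objs(f,n,C,r=95):
    p=cv2.imread(f'pics/{f}.png')[:,:,::-1];D=np.load(f'pics/{f}.npy');W=cloud(n,D)
    for k,(x,y,z0,z1,r) in C.items():
        M=(np.hypot(W[...,0]-x,W[...,1]-y)<r)
        if k.endswith('h'):
            M&=felt(p)&(W[...,2]<25)
            _,lab,st,_=cv2.connectedComponentsWithStats(M.astype(np.uint8));
            if len(st)<2: print(n,k,'none');continue
            M=lab==1+st[1:,4].argmax()
            v,u=np.nonzero(M);P=np.array([ray(n,a,b,4)[:2] for a,b in zip(u,v)])
        else:
            M&=(W[...,2]>z0)&(W[...,2]<z1);P=W[M][:,:2]
        if len(P)>5: print(n,k,len(P),np.median(W[M][:,2]).round(1),P.mean(0).round(1),*rect(P))
E
python3 - <<'E'
from meas import *
C=dict(b1=(420,263,45,70,50),b1b=(420,263,12,70,60),er=(420,-250,6,30,60),st=(435,80,12,60,100),gl=(440,-70,8,60,95),glh=(550,-414,0,0,120),eh=(653,-30,0,0,70),bh=(655,-214,0,0,70),sh=(545,427,0,0,120),match=(710,378,7,40,60))
for n in('top','scene'): objs(n+'0',n,C)
E
```

```text
top b1 101 58.7 [426.8 263.2] [427.9 263.5] [29.1 29.7] 12.4
top b1b 251 40.5 [422.9 262.7] [427.4 263.5] [46.5 47.7] 94.6
top er 157 10.0 [ 420. -248.] [ 422.2 -249.2] [112.9 114.7] 37.8
top st 394 35.8 [443.8  78.6] [450.2  64.4] [ 61.7 165.9] 84.2
top gl 347 20.3 [441.9 -59.6] [446.4 -57.1] [149.6 167.4] 113.3
top glh 1233 5.4 [ 549.8 -413.8] [ 550.  -413.8] [ 88.1 152.9] 85.9
top eh 210 5.0 [652.4 -27.9] [654.6 -30.9] [41.1 62.6] 88.8
top bh none
top sh 836 6.0 [543.8 429.4] [543.9 429.7] [ 49.3 152.1] 92.3
top match none
scene b1 60 57.1 [428.1 257. ] [428.5 257.2] [28.2 32.1] 10.6
scene b1b 211 35.8 [424.6 251.4] [428.2 258. ] [43.6 44.9] 109.1
scene er 97 11.9 [ 424.  -254.4] [ 424.5 -251.6] [22.6 50.9] 78.2
scene st 236 33.5 [442.9  64.6] [444.7  63. ] [ 54.2 155.3] 91.3
scene gl 268 20.9 [439.7 -56.4] [444.1 -56.1] [ 63.6 158.5] 86.2Traceback (most recent call last):
  File "<stdin>", line 3, in <module>
  File "meas.py", line 12, in objs
    v,u=np.nonzero(M);P=np.array([ray(n,a,b,4)[:2] for a,b in zip(u,v)])
                                  ~~~^^^^^^^^^
  File "h.py", line 7, in ray
    m=viewer.camera_model(n);K,R,t=[np.array(m[k],float) for k in('mtx','R','t')]
ValueError: time passes only in moves, steps and waits
```

```bash
python3 - <<'E'
from h import *
import pickle;pickle.dump({n:viewer.camera_model(n) for n in('top','scene')},open('cam.pkl','wb'))
E
sed -i 's/viewer.camera_model(n)/CAM[n]/; 2a import pickle,os\nCAM=pickle.load(open("cam.pkl","rb"))' h.py
python3 - <<'E'
s=open('meas.py').read()
s=s.replace("""            _,lab""","""            M=cv2.morphologyEx(M.astype(np.uint8),cv2.MORPH_OPEN,np.ones((2,2)))>0
            _,lab""").replace("P=W[M][:,:2]","""
            _,lab,st,_=cv2.connectedComponentsWithStats(M.astype(np.uint8))
            if len(st)<2: print(n,k,'none');continue
            M=lab==1+st[1:,4].argmax();P=W[M][:,:2]""")
open('meas.py','w').write(s)
E
python3 - <<'E'
from meas import *
C=dict(b1=(420,263,48,70,50),b1b=(420,263,14,70,60),er=(420,-250,8,30,45),st=(440,70,14,60,100),sttop=(440,70,33,60,100),gl=(440,-70,14,60,95),glh=(550,-414,0,0,120),eh=(653,-30,0,0,70),bh=(655,-214,0,0,70),sh=(545,427,0,0,120),mat=(710,378,9,40,60))
for n in('top','scene'): objs(n+'0',n,C)
p=cv2.imread('pics/top0.png');cv2.imwrite('pics/c3.png',cv2.resize(p[185:275,250:410],None,fx=5,fy=5,interpolation=2))
p=cv2.imread('pics/scene0.png');cv2.imwrite('pics/c4.png',cv2.resize(p[200:320,300:450],None,fx=5,fy=5,interpolation=2))
E
```

```text
top b1 97 59.0 [427.1 263.5] [427.9 263.3] [28.6 28.6] 37.3
top b1b 250 40.5 [422.9 262.6] [427.4 263.5] [46.5 47.7] 94.6
top er 91 13.1 [ 421.9 -251.2] [ 422.5 -250.7] [20.3 46.5] 82.1
top st 339 36.9 [443.3  86. ] [442.1  82.7] [ 25.5 129.8] 71.3
top sttop 259 38.2 [444.4  86.6] [443.5  84.6] [ 20.9 123. ] 73.9
top gl 228 26.0 [444.8 -67.1] [438.6 -62.2] [ 46.9 132.8] 73.9
top glh 1230 nan [ 545.5 -415.1] [ 545.7 -415. ] [ 88.  152.8] 85.9
top eh 209 nan [648.1 -29.5] [650.3 -32.4] [41.  62.6] 88.7
top bh none
top sh 835 nan [539.8 427.5] [539.9 427.6] [ 49.3 151.4] 92.2
top mat 202 15.8 [711.1 379.2] [712.3 379.3] [35.1 55.8] 1.2
scene b1 52 57.6 [428.1 257.7] [428.5 257.2] [28.2 32.1] 10.6
scene b1b 200 36.7 [424.8 251.7] [428.5 254.7] [40.2 47.8] 169.1
scene er 91 12.0 [ 424.4 -254. ] [ 424.5 -251.6] [22.6 50.9] 78.2
scene st 211 34.8 [440.9  71.3] [444.9  77.5] [ 21.7 127.4] 74.5
scene sttop 121 37.6 [444.3  77.6] [445.8  80.6] [ 21.2 116.6] 74.0
scene gl 177 23.4 [445.2 -71.8] [440.7 -66.3] [ 47.  136.7] 74.1
scene glh 1151 nan [ 551.8 -417.8] [ 552.6 -414.9] [ 85.8 150.1] 86.0
scene eh 86 nan [656.7 -32.2] [656.5 -31.3] [35. 54.] 92.9
scene bh 136 5.4 [ 666.2 -213.4] [ 666.4 -212.9] [50.7 53. ] 91.7
scene sh 154 nan [548.4 426.3] [548.4 427.9] [ 39.8 134. ] 92.3
scene mat 73 15.1 [712.7 375. ] [713.6 378.6] [49.1 58.3] 1.4
```

View pics/c3.png

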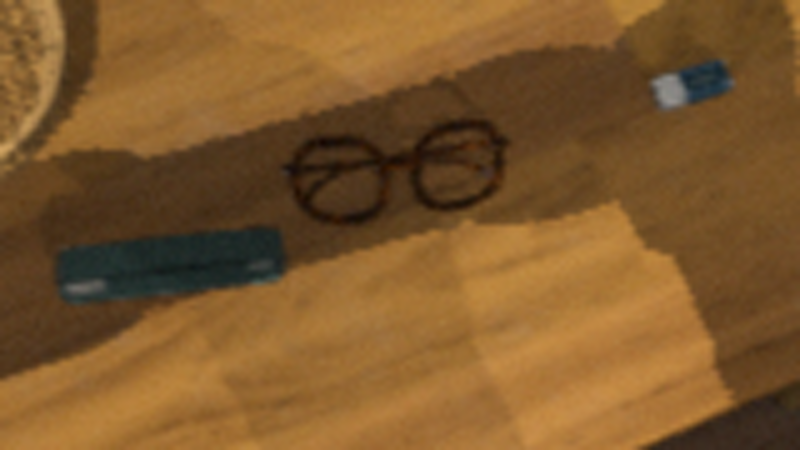

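View pics/c4.png

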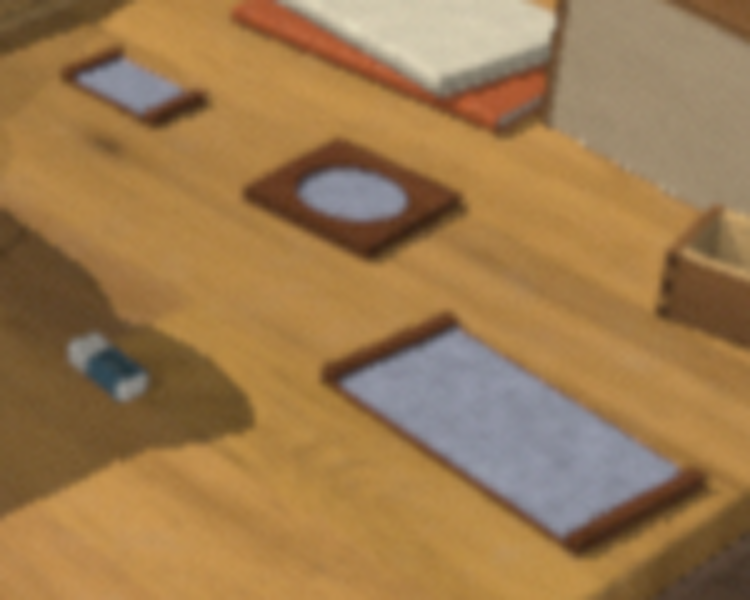

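```bash
sed -i 's/np.ones((2,2))/np.ones((3,3))/' meas.py
python3 - <<'E'
from meas import *
C=dict(glh=(550,-414,0,0,120),eh=(653,-30,0,0,70),bh=(655,-214,0,0,70),sh=(545,427,0,0,120))
for n in('top','scene'): objs(n+'0',n,C)
def q(pts,z):
    P=np.array([ray('scene',300+(u+.5)/5-.5,200+(v+.5)/5-.5,z)[:2] for u,v in pts]);print(P.round(),P.mean(0).round(1),*rect(P))
q([(246,188),(342,141),(461,200),(371,248)],10)
q([(296,195),(352,168),(408,195),(355,222)],6)
q([(63,72),(120,48),(207,97),(152,119)],10)
q([(325,373),(450,316),(705,475),(575,543)],10)
E
```

```text
top glh 1224 5.4 [ 549.7 -414.2] [ 550.  -413.8] [ 88.1 152.9] 85.9
top eh 203 5.1 [652.5 -28.2] [649.8 -28.5] [37.2 62.3] 66.6
top bh none
top sh 829 6.0 [543.7 429.3] [544.  429.4] [ 49.3 151.5] 92.3
scene glh 1147 4.9 [ 553.3 -413.4] [ 554.  -410.6] [ 86.1 151. ] 85.9
scene eh 82 5.1 [658.9 -24.2] [658.5 -24.2] [35.  54.2] 92.0
scene bh 130 5.3 [ 668.4 -207.3] [ 668.6 -207.2] [40.8 55.2] 142.3
scene sh 134 5.6 [549.3 438.9] [549.7 437.6] [ 39.1 133.9] 93.8
[[ 616. -170.]
 [ 704. -167.]
 [ 707. -258.]
 [ 623. -261.]] [ 662.5 -213.8] [ 661.8 -213.9] [88.8 91. ] 92.2
[[ 639. -189.]
 [ 690. -188.]
 [ 692. -230.]
 [ 643. -232.]] [ 665.8 -210. ] [ 665.2 -210. ] [42.4 52.1] 1.5
[[629.   5.]
 [682.   7.]
 [679. -76.]
 [631. -75.]] [655.4 -34.6] [656.6 -34.6] [53. 83.] 91.1
[[ 509. -328.]
 [ 604. -334.]
 [ 592. -503.]
 [ 498. -496.]] [ 551.  -415.3] [ 550.9 -415.4] [ 94.7 170.1] 86.1
```

```bash
python3 - <<'E'
from h import *
W=cloud('top',np.load('pics/top0.npy'))
for (u,v) in [(310,525),(180,520),(100,525),(430,525),(550,527),(310,580)]: print((u,v),W[int(v*.7),int(u*.7)].round())
S=W[(W[...,2]>900)];print(S.min(0),S.max(0));
for (u,v) in [(165,60),(200,120),(300,200),(406,220),(520,200),(620,130),(650,50),(400,100),(400,5)]:print((u,v),W[int(v*.7),int(u*.7)].round())
W=cloud('scene',np.load('pics/scene0.npy'))
for (u,v) in [(150,270),(140,130),(140,30),(150,20)]:print('s',(u,v),W[int(v*.7),int(u*.7)].round())
E
```

```text
(310, 525) [124. 284. 832.]
(180, 520) [177. 395. 774.]
(100, 525) [213. 486. 705.]
(430, 525) [ 87. 195. 714.]
(550, 527) [ 30.  59. 524.]
(310, 580) [ 86. 298. 834.]
[ 255.1986717  -112.62192779  965.43614357] [ 506.6249715   251.88729882 1141.21145429]
(165, 60) [472. 250. 969.]
(200, 120) [401. 240. 983.]
(300, 200) [319. 196. 972.]
(406, 220) [276. 135. 972.]
(520, 200) [259.  55. 970.]
(620, 130) [1036. -969. -738.]
(650, 50) [333. -89. 971.]
(400, 100) [ 298.  127. 1080.]
(400, 5) [ 311.  119. 1138.]
s (150, 270) [-20. -30. 292.]
s (140, 130) [ 19.  33. 483.]
s (140, 30) [ 73. 124. 609.]
s (150, 20) [ 94. 133. 621.]
```

```bash
cat > plan.py <<'E'
import numpy as np,sys
def plan(cur,*tg):
    """cur,targets = (x,y,z,yawdeg); prints shift per call in tool axes, cm, deg, chained"""
    cur=np.array(cur,float)
    for t in tg:
        t=np.array(t,float);d=t-cur;n=max(1,int(np.ceil(max(np.linalg.norm(d[:3])/195,abs(d[3])/34))))
        for i in range(n):
            a=np.radians(cur[3]);s=d/n;c,k=np.cos(a),np.sin(a)
            print(np.round([(c*s[0]+k*s[1])/10,(k*s[0]-c*s[1])/10,-s[2]/10,-s[3]],2),'->',(cur+s).round(1));cur=cur+s
E
python3 -c "
from plan import *
plan((279.07,587.06,202.01,154.57),(427.6,262.5,110,90),(427.6,262.5,16,90))"
```

```text
[-13.68 -11.47   4.6   32.28] -> [353.3 424.8 156.  122.3]
[-17.69  -2.39   4.6   32.28] -> [427.6 262.5 110.   90. ]
[ 0.   0.   9.4 -0. ] -> [427.6 262.5  16.   90. ]
```

Candidates for the ink bottle (top picture, 800 px): (325,379) y=263, (274,400) y=368, (238,438) y=455, (309,455) y=342, plus one at the far left end. The one meant is (325,379), with the smallest y. The crops confirm it: cap and body sizes match, and it stands upright.

Emit:
arm_command(series=[100,-2.7,-2.3,0.9,6.5,100,-5.5,-4.6,1.8,13,100,-8.2,-6.9,2.8,19.5,100,-11,-9.2,3.7,26,100,-13.68,-11.47,4.6,32.28])

```text
clock: 0.52
eef_pos: [353.7, 422.7, 155.4]
tool_rot: [-3.141, 0.0, 2.129]
force: [0.4, 0.3, 0.3]
width: 85.4
gripper_force: 0.0
```

Emit:
arm_command(series=[100,-3.5,-0.5,0.9,6.5,100,-7,-1,1.8,13,100,-10.5,-1.4,2.8,19.5,100,-14,-1.9,3.7,26,100,-17.69,-2.39,4.6,32.28])

```text
clock: 0.93
eef_pos: [427.7, 261.2, 109.5]
tool_rot: [-3.141, 0.0, 1.567]
force: [0.4, 0.3, -0.6]
width: 85.6
gripper_force: 0.0
```

Emit:
arm_command(series=[100,0,0,0,0,100,0,0,0,0,100,0,0,0,0,100,0,0,0,0,100,0,0,0,0])

```text
clock: 1.35
eef_pos: [427.1, 264.0, 110.1]
tool_rot: [-3.142, -0.001, 1.574]
force: [0.4, 0.4, 0.2]
width: 85.9
gripper_force: 0.0
```

Emit:
arm_command(series=[100,0,0,2.5,0,100,0,0,5,0,100,0,0,7.5,0,100,0,0,9,0,100,0,0,9.4,0])

```text
clock: 1.77
eef_pos: [425.7, 262.8, 13.9]
tool_rot: [-3.138, 0.001, 1.573]
force: [-0.2, -0.6, -0.1]
width: 85.4
gripper_force: 0.0
```

```bash
python3 - <<'E'
from h import *
s=monitor.read_state();print(s['eef_pos'],s['tool_rot'],s['force'],s['qpos'])
out=[]
for n in('top','scene'):
    p,d=snap(n,n+'1')
    u,v=(190,225) if n=='top' else (170,130)
    out.append(cv2.resize(p[v:v+100,u:u+130,::-1],(390,300),interpolation=2))
cv2.imwrite('pics/c5.png',np.hstack(out))
E
```

```text
[425.72541512 262.80485489  13.87327976] [-3.13804795e+00  1.39328911e-03  1.57324154e+00] [-0.18374826 -0.63880711 -0.06930438] [-0.73239601  0.74047301  0.18624778  2.07313353 -0.36280702  0.36215642
 -0.25016828]
```

View pics/c5.png

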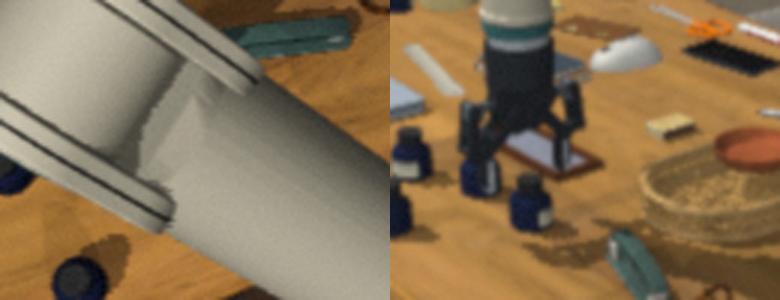

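```bash
python3 - <<'E'
from h import *
W=cloud('scene',np.load('pics/scene1.npy'))
for (u,v) in [(468,130),(475,155),(560,155),(562,165),(580,120),(515,90),(480,180),(530,205),(530,185)]:
    print((u,v),W[130+v//3,170+(u-390)//3].round())
m=CAM['scene']
x=np.array(m['R'])@[427,263,14]+m['t'];y=np.array(m['mtx'])@x;print(y[:2]/y[2])
s=monitor.read_state();print(s['clock'],s['eef_pos'],s['qd'])
E
```

```text
(468, 130) [358. 257. 136.]
(475, 155) [358. 247. 113.]
(560, 155) [470. 261.  78.]
(562, 165) [469. 254.  66.]
(580, 120) [489. 245. 118.]
(515, 90) [402. 235. 177.]
(480, 180) [370. 261.  73.]
(530, 205) [421. 249.  34.]
(530, 185) [422. 248.  59.]
[215.46950721 201.4694684 ]
1.8667 [426.96681783 262.96683468  15.53224401] [-0.00332982 -0.03309204  0.01960481 -0.01228533  0.00368093  0.01050672
 -0.00171619]
```

```bash
python3 - <<'E'
from h import *
p,d=snap('scene','scene2')
cv2.imwrite('pics/c6.png',cv2.resize(p[130:230,170:270,::-1],(600,600),interpolation=2))
print(monitor.read_state()['eef_pos'])
E
```

```text
[427.67469975 263.08700827  16.32140094]
```

View pics/c6.png

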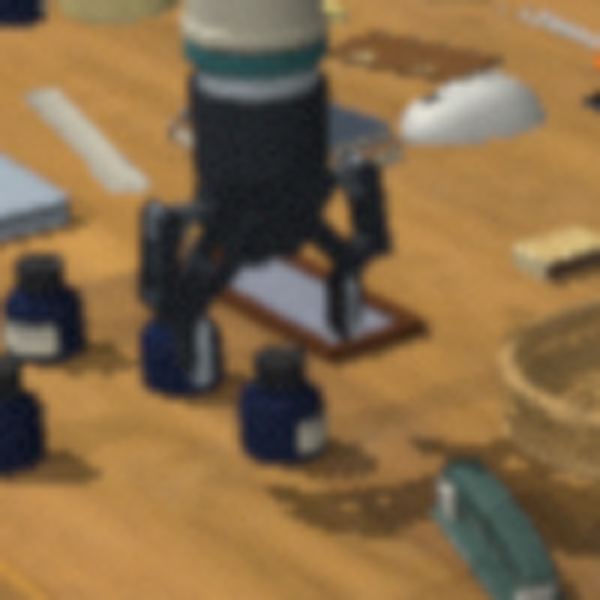

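```bash
python3 - <<'E'
from h import *
W=cloud('scene',np.load('pics/scene2.npy'))
for u in (178,186,194,206,340,348,354):
    for v in range(250,390,12):
        w=W[130+int(v/6),170+int(u/6)]
        if abs(w[1]-262)<25: print((u,v),w.round(),end=' ')
    print()
def pr(X):
    m=CAM['scene'];x=np.array(m['R'])@X+m['t'];y=np.array(m['mtx'])@x;y=y[:2]/y[2];return ((y-[170,130])*6).round()
for z in(16,30,60): print(z,pr([384,263,z]),pr([470,263,z]),pr([427,263,z]))
E
```

```text
(178, 250) [366. 252. 143.] (178, 262) [363. 247. 138.] (178, 274) [365. 250. 130.] (178, 286) [364. 250. 124.] (178, 298) [366. 254. 115.] (178, 310) [363. 250. 110.] (178, 322) [370. 263.  97.] (178, 334) [370. 264.  89.] (178, 346) [370. 265.  82.] (178, 358) [373. 271.  72.] 
(186, 250) [390. 282. 127.] (186, 262) [386. 274. 124.] (186, 274) [382. 269. 120.] (186, 286) [383. 271. 112.] (186, 298) [375. 259. 111.] (186, 310) [371. 252. 107.] (186, 322) [372. 254.  99.] (186, 334) [372. 255.  92.] (186, 346) [372. 256.  85.] (186, 358) [369. 252.  80.] (186, 370) [372. 258.  70.] 
(194, 250) [387. 270. 131.] (194, 262) [386. 268. 126.] (194, 274) [387. 272. 117.] (194, 286) [386. 270. 111.] (194, 298) [376. 254. 112.] (194, 310) [373. 249. 108.] (194, 322) [374. 252. 100.] (194, 334) [380. 263.  87.] (194, 346) [375. 255.  84.] (194, 358) [377. 259.  75.] (194, 370) [374. 255.  71.] (194, 382) [377. 262.  60.] 
(206, 250) [399. 278. 126.] (206, 262) [395. 271. 122.] (206, 274) [385. 255. 123.] (206, 286) [385. 257. 116.] (206, 298) [383. 253. 111.] (206, 310) [382. 252. 105.] (206,
[... 255 characters left out ...]
86) [471. 261.  92.] (340, 298) [471. 262.  85.] (340, 310) [468. 257.  80.] (340, 322) [472. 264.  69.] (340, 334) [473. 266.  61.] 
(348, 250) [474. 252. 116.] (348, 262) [472. 250. 110.] (348, 274) [476. 256. 100.] (348, 286) [474. 254.  94.] (348, 298) [474. 254.  87.] (348, 310) [471. 250.  82.] (348, 322) [471. 250.  75.] (348, 334) [471. 251.  66.] 
(354, 250) [486. 265. 108.] (354, 262) [477. 252. 108.] (354, 274) [476. 250. 102.] (354, 286) [481. 258.  91.] (354, 298) [478. 254.  86.] (354, 310) [479. 256.  77.] (354, 322) [475. 250.  73.] (354, 334) [479. 258.  62.] 
16 [206. 447.] [338. 405.] [273. 426.]
30 [204. 424.] [337. 383.] [272. 403.]
60 [201. 374.] [335. 334.] [269. 354.]
```

Emit:
arm_command(series=[100,0,0,0.4,0,100,0,0,0.8,0,100,0,0,1.2,0,100,0,0,1.5,0,100,0,0,1.5,0])

```text
clock: 2.33
eef_pos: [427.4, 262.3, 0.6]
tool_rot: [-3.141, 0.0, 1.571]
force: [-0.9, -0.5, -0.6]
width: 85.1
gripper_force: 0.0
```

```bash
python3 - <<'E'
from h import *
p,d=snap('scene','scene3');W=cloud('scene',d)
for u in (206,340,348):
    for v in range(310,440,10):
        w=W[130+int(v/6),170+int(u/6)]
        if abs(w[1]-262)<25: print((u,v),w.round(),end=' ')
    print()
s=monitor.read_state();print(s['eef_pos'],s['force'],s['width'])
E
```

```text
(206, 310) [379. 247. 107.] (206, 320) [380. 249.  99.] (206, 330) [382. 254.  90.] (206, 340) [378. 248.  90.] (206, 350) [382. 255.  79.] (206, 360) [380. 252.  73.] (206, 370) [380. 253.  70.] (206, 380) [382. 257.  61.] (206, 390) [384. 261.  51.] (206, 400) [380. 254.  51.] 
(340, 310) [470. 261.  78.] (340, 320) [471. 263.  70.] (340, 330) [472. 265.  61.] (340, 340) [472. 265.  58.] (340, 350) [472. 265.  50.] (340, 410) [480. 281.   4.] (340, 420) [472. 268.   4.] (340, 430) [470. 266.   2.] 
(348, 310) [469. 247.  83.] (348, 320) [474. 255.  72.] (348, 330) [470. 249.  68.] (348, 340) [474. 256.  60.] (348, 350) [470. 250.  56.] (348, 360) [472. 253.  47.] (348, 410) [491. 285.  -1.] (348, 420) [479. 267.   2.] (348, 430) [479. 267.  -1.] 
[427.49508917 262.32092271   0.80557244] [ 0.12071925 -0.6490957   0.50531352] 85.52910400148653
```

Seen in the depth: the fingertips stand about 30 mm higher than the reported TCP, even allowing for the 13 mm swing. I'll go by the camera and descend while watching the force.

Emit:
arm_command(series=[100,0,0,0.5,0,100,0,0,1.0,0,100,0,0,1.5,0,100,0,0,1.8,0,100,0,0,1.8,0])

```text
clock: 2.8
eef_pos: [427.1, 262.1, -17.9]
tool_rot: [-3.14, 0.001, 1.571]
force: [-0.9, 0.2, -0.4]
width: 85.1
gripper_force: 0.0
```

Emit:
arm_command(series=[50,0,0,0,0,40,0,0,0,0,30,0,0,0,0,20,0,0,0,0,20,0,0,0,0])

```text
clock: 3.22
eef_pos: [428.7, 262.7, -16.3]
tool_rot: [3.14, -0.001, 1.571]
force: [0.9, -0.4, 5.3]
width: 47.6
gripper_force: 61.5
```

```bash
python3 - <<'E'
from h import *
p,d=snap('scene','scene4')
cv2.imwrite('pics/c7.png',cv2.resize(p[140:220,180:260,::-1],(560,560),interpolation=2))
s=monitor.read_state();print(s['clock'],s['eef_pos'],s['force'],s['width'],s['gripper_force'])
E
```

```text
3.2667 [428.68498084 262.67116651 -16.33594614] [-0.09032175 -0.30489168  5.30209132] 47.36108558118433 61.53650522232056
```

View pics/c7.png

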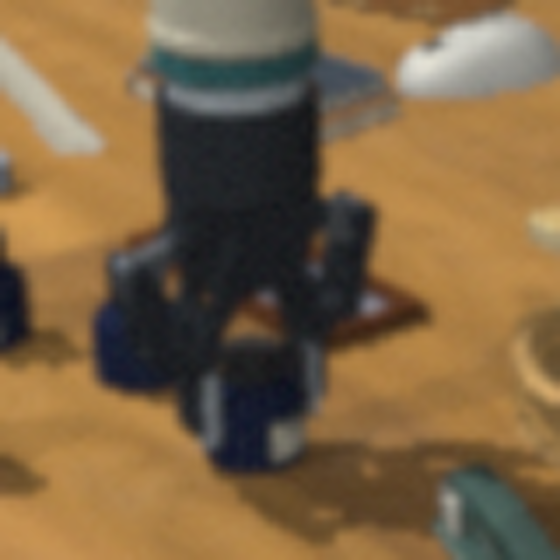

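```bash
python3 -c "
from plan import *
plan((427.6,262.5,-17,90),(427.6,262.5,75,90),(661,-213,75,90),(661,-213,-11.5,90))"
```

```text
[ 0.   0.  -9.2 -0. ] -> [427.6 262.5  75.   90. ]
[-15.85   7.78  -0.    -0.  ] -> [505.4 104.   75.   90. ]
[-15.85   7.78  -0.    -0.  ] -> [583.2 -54.5  75.   90. ]
[-15.85   7.78  -0.    -0.  ] -> [ 661. -213.   75.   90.]
[ 0.    0.    8.65 -0.  ] -> [ 661.  -213.   -11.5   90. ]
```

Emit:
arm_command(series=[20,0,0,-1,0,20,0,0,-3,0,20,0,0,-5.5,0,20,0,0,-8,0,20,0,0,-9.2,0])

```text
clock: 3.68
eef_pos: [428.1, 262.8, 77.7]
tool_rot: [3.14, -0.001, 1.571]
force: [0.6, -0.4, -1.7]
width: 47.9
gripper_force: 62.1
```

Emit:
arm_command(series=[20,-1.5,0.7,0,0,20,-4.7,2.3,0,0,20,-8.3,4.1,0,0,20,-12,5.9,0,0,20,-15.85,7.78,0,0])

```text
clock: 4.1
eef_pos: [504.7, 103.9, 75.4]
tool_rot: [-3.141, -0.0, 1.573]
force: [1.0, 0.5, -1.1]
width: 47.3
gripper_force: 62.1
```

Emit:
arm_command(series=[20,-3.17,1.55,0,0,20,-6.34,3.1,0,0,20,-9.5,4.67,0,0,20,-12.7,6.2,0,0,20,-15.85,7.78,0,0])

```text
clock: 4.52
eef_pos: [582.3, -55.1, 75.2]
tool_rot: [-3.14, -0.0, 1.571]
force: [0.5, 0.9, -1.1]
width: 47.7
gripper_force: 62.1
```

Emit:
arm_command(series=[20,-3.8,1.9,0,0,20,-7.5,3.7,0,0,20,-11.2,5.5,0,0,20,-14.3,7,0,0,20,-15.85,7.78,0,0])

```text
clock: 4.93
eef_pos: [660.7, -218.7, 75.3]
tool_rot: [3.141, 0.004, 1.566]
force: [-0.2, -0.4, -1.9]
width: 47.4
gripper_force: 62.2
```

Emit:
arm_command(series=[20,0,0,1,0,20,0,0,3,0,20,0,0,5,0,20,0,0,6,0,20,0,0,6,0])

```text
clock: 5.35
eef_pos: [657.6, -209.9, 11.9]
tool_rot: [-3.135, -0.003, 1.572]
force: [-0.1, 1.0, -2.0]
width: 47.6
gripper_force: 62.2
```

```bash
python3 - <<'E'
from h import *
p,d=snap('scene','scene5')
cv2.imwrite('pics/c8.png',cv2.resize(p[190:270,330:410,::-1],(560,560),interpolation=2))
s=monitor.read_state();print(s['clock'],s['eef_pos'],s['force'],s['width'],s['gripper_force'],s['qpos'])
E
```

```text
5.4 [ 659.04632337 -210.602133     13.64280028] [-0.15980706  0.58918468 -1.43482362] 47.49573059358475 62.210426330566406 [ 0.17355906  0.91691716  0.17422217  1.51655005 -0.20830533  0.73039327
  0.43789422]
```

View pics/c8.png

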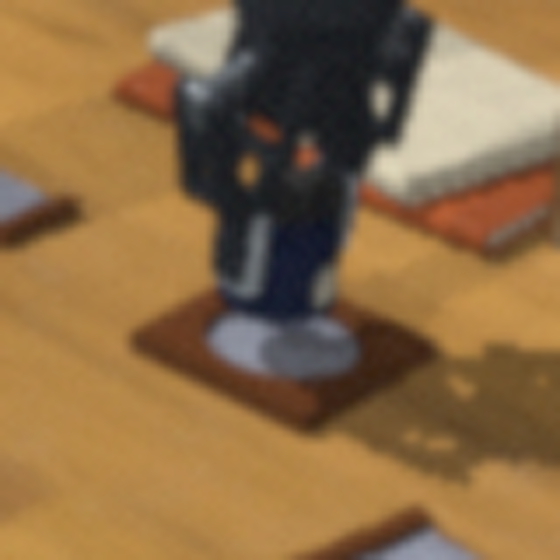

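Emit:
arm_command(series=[20,0,0,0.5,0,20,0,0,1,0,20,0,0,1,0,20,0,0,1,0,20,0,0,1,0])

```text
clock: 5.82
eef_pos: [661.0, -212.1, 5.5]
tool_rot: [3.141, 0.0, 1.571]
force: [-0.9, -0.5, -0.9]
width: 47.3
gripper_force: 62.2
```

```bash
cat > cyl.py <<'E'
from h import *
from scipy.optimize import least_squares
def cyl(f,n,x,y,z0,z1,r=24.5):
    p=cv2.imread(f'pics/{f}.png').astype(int);W=cloud(n,np.load(f'pics/{f}.npy'))
    M=(np.hypot(W[...,0]-x,W[...,1]-y)<45)&(W[...,2]>z0)&(W[...,2]<z1)&(p[...,0]>p[...,2]+18)
    P=W[M]; s=least_squares(lambda c:np.hypot(P[:,0]-c[0],P[:,1]-c[1])-r,[x,y],loss='soft_l1').x
    print(f,len(P),s.round(1),P[:,2].min().round(),P[:,2].max().round())
E
python3 - <<'E'
from cyl import *
snap('scene','scene6')
cyl('scene0','scene',427,263,8,42)
cyl('scene4','scene',427,263,8,42)
cyl('scene6','scene',660,-213,20,75)
s=monitor.read_state();print(s['clock'],s['eef_pos'],s['force'])
E
```

```text
scene0 83 [432.3 265.6] 9.0 41.0
scene4 64 [426.2 266.7] 9.0 41.0
scene6 83 [ 657.2 -206.2] 28.0 63.0
5.8667 [ 660.99516785 -212.11600281    5.5226557 ] [ 0.10976583  0.26365927 -1.81031188]
```

Emit:
arm_command(series=[20,-0.1,0,0.5,0,20,-0.15,0,1,0,20,-0.15,0,1.4,0,20,-0.15,0,1.65,0,20,-0.15,0,1.7,0])

```text
clock: 6.28
eef_pos: [660.1, -213.4, -12.2]
tool_rot: [-3.14, -0.0, 1.571]
force: [-2.5, 1.2, 4.2]
width: 47.8
gripper_force: 62.1
```

Emit:
arm_command(series=[20,0,0,0,0,60,0,0,0,0,90,0,0,0,0,100,0,0,0,0,100,0,0,0,0])

```text
clock: 6.7
eef_pos: [660.9, -213.5, -11.9]
tool_rot: [3.141, 0.0, 1.571]
force: [-1.0, 1.1, -0.2]
width: 84.3
gripper_force: 0.0
```

Emit:
arm_command(series=[100,0,0,-1,0,100,0,0,-3,0,100,0,0,-6,0,100,0,0,-10,0,100,0,0,-13,0])

```text
clock: 7.12
eef_pos: [661.4, -213.9, 121.4]
tool_rot: [3.139, 0.001, 1.571]
force: [0.9, 0.1, 1.1]
width: 85.1
gripper_force: 0.0
```

```bash
python3 - <<'E'
from cyl import *
p,d=snap('scene','scene7');q,_=snap('top','top7')
cv2.imwrite('pics/c9.png',np.hstack([cv2.resize(p[190:270,330:410,::-1],(400,400),interpolation=2),cv2.resize(q[80:180,280:380,::-1],(400,400),interpolation=2)]))
cyl('scene7','scene',660,-213,12,44)
print(monitor.read_state()['clock'])
E
```

```text
scene7 140 [ 662.2 -212.2] 12.0 44.0
7.2167
```

View pics/c9.png

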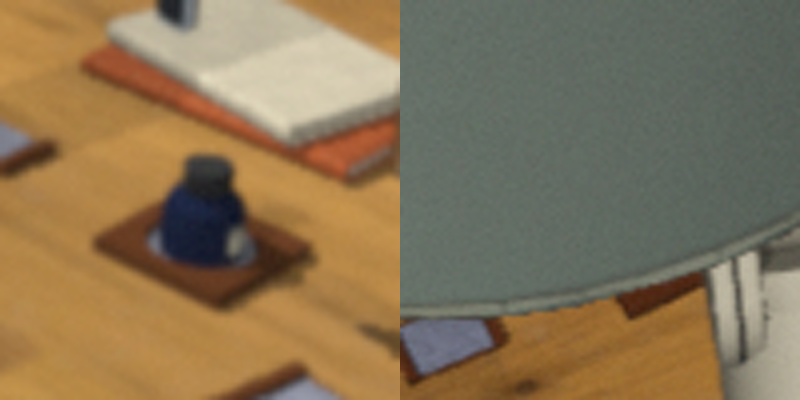

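```bash
python3 -c "
from plan import *
plan((661,-214.5,118,90),(422.5,-250.7,50,81.5),(422.5,-250.7,-14,81.5))"
```

```text
[ -1.81 -11.92   3.4    4.25] -> [ 541.8 -232.6   84.    85.8]
[ -2.69 -11.76   3.4    4.25] -> [ 422.5 -250.7   50.    81.5]
[ 0.   0.   6.4 -0. ] -> [ 422.5 -250.7  -14.    81.5]
```

Emit:
arm_command(series=[80,-0.2,-1.5,0.5,0.5,60,-0.5,-4,1.2,1.5,45,-1,-6.6,2,2.5,45,-1.4,-9.3,2.7,3.5,45,-1.81,-11.92,3.4,4.25])

```text
clock: 7.63
eef_pos: [540.0, -231.5, 83.9]
tool_rot: [-3.142, 0.0, 1.496]
force: [-1.0, -1.3, -0.3]
width: 38.5
gripper_force: 0.0
```

Emit:
arm_command(series=[45,-0.7,-3.2,0.8,1,45,-1.4,-6.2,1.6,2,45,-2.1,-9,2.4,3,45,-2.6,-11,3.2,4,45,-2.69,-11.76,3.4,4.25])

```text
clock: 8.05
eef_pos: [417.5, -250.0, 49.4]
tool_rot: [-3.137, -0.001, 1.418]
force: [-0.5, 0.4, 0.6]
width: 38.6
gripper_force: 0.0
```

Emit:
arm_command(series=[45,0,0,2,0,45,0,0,4,0,45,0,0,5.4,0,45,0,0,6.2,0,45,0,0,6.4,0])

```text
clock: 8.47
eef_pos: [422.5, -249.3, -15.0]
tool_rot: [-3.141, -0.001, 1.423]
force: [-1.2, 0.8, -0.1]
width: 38.2
gripper_force: 0.0
```

Emit:
arm_command(series=[45,0,0,0.2,0,45,0,0,0.4,0,45,0,0,0.6,0,45,0,0,0.6,0,45,0,0,0.6,0])

```text
clock: 8.88
eef_pos: [422.5, -249.9, -19.6]
tool_rot: [3.141, 0.0, 1.423]
force: [-0.2, -0.2, -0.4]
width: 38.4
gripper_force: 0.0
```

```bash
python3 - <<'E'
from cyl import *
p,d=snap('scene','scene8');
cv2.imwrite('pics/c10.png',cv2.resize(p[220:310,280:370,::-1],(600,600),interpolation=2))
W=cloud('scene',d);M=(np.hypot(W[...,0]-422,W[...,1]+250)<60)&(p.max(-1)<60)&(W[...,2]<60)
for z in range(0,60,5):
    m=M&(W[...,2]>=z)&(W[...,2]<z+5);print(z,m.sum(),W[m].mean(0).round() if m.any() else'',end='; ')
s=monitor.read_state();print(s['clock'],s['eef_pos'],s['force'],s['width'])
E
```

```text
0 0 ; 5 0 ; 10 0 ; 15 4 [ 442. -254.   17.]; 20 12 [ 430. -252.   23.]; 25 8 [ 423. -251.   28.]; 30 12 [ 420. -253.   32.]; 35 12 [ 425. -251.   37.]; 40 13 [ 410. -250.   42.]; 45 14 [ 423. -253.   48.]; 50 10 [ 417. -253.   53.]; 55 24 [ 422. -257.   58.]; 8.9333 [ 422.41757675 -249.81923569  -19.64101694] [ 0.20967685  0.42198338 -0.72075174] 38.436402439357614
```

View pics/c10.png

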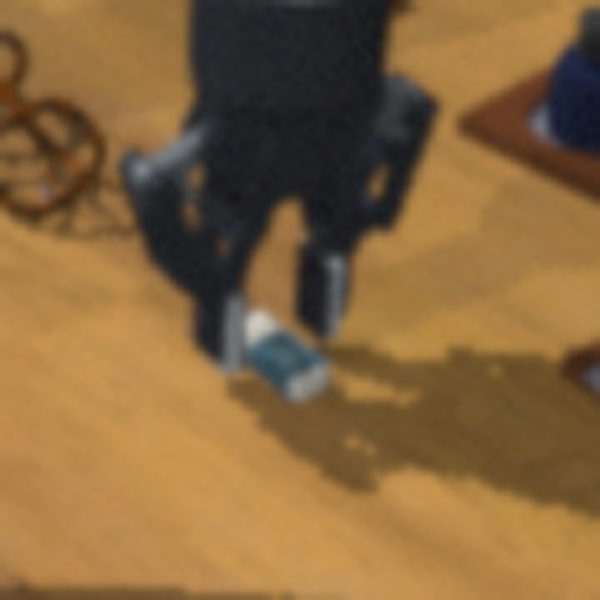

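```bash
python3 - <<'E'
from cyl import *
f=lambda u,v,z:ray('scene',280+(u+.5)/6.667-.5,220+(v+.5)/6.667-.5,z).round(1)
for z in (12,16,20): print(z,f(210,362,z),f(243,368,z),f(305,328,z),f(335,335,z))
print(f(285,362,12))
W=cloud('scene',np.load('pics/scene8.npy'))
for u,v in [(205,300),(205,330),(205,350),(218,350),(230,350),(230,330),(238,340),(305,280),(318,300),(318,320),(332,310),(310,310)]: print((u,v),W[int(220+v/6.667),int(280+u/6.667)].round(),end=' ')
E
```

```text
12 [ 397.7 -242.8   12. ] [ 405.1 -253.7   12. ] [ 443.3 -248.7   12. ] [ 449.3 -259.6   12. ]
16 [ 393.7 -247.    16. ] [ 401.1 -257.8   16. ] [ 439.1 -252.8   16. ] [ 445.  -263.6   16. ]
20 [ 389.7 -251.1   20. ] [ 397.  -261.9   20. ] [ 434.8 -256.9   20. ] [ 440.7 -267.7   20. ]
[ 420.9 -260.8   12. ]
(205, 300) [ 393. -242.   44.] (205, 330) [ 390. -246.   32.] (205, 350) [ 390. -247.   23.] (218, 350) [ 392. -251.   25.] (230, 350) [ 395. -255.   26.] (230, 330) [ 395. -255.   35.] (238, 340) [ 397. -257.   32.] (305, 280) [ 442. -246.   36.] (318, 300) [ 441. -256.   32.] (318, 320) [ 443. -254.   21.] (332, 310) [ 442. -263.   29.] (310, 310) [ 443. -251.   22.]
```

Emit:
arm_command(series=[45,0,0,0.3,0,45,0,0,0.6,0,45,0,0,0.8,0,45,0,0,1,0,45,0,0,1,0])

```text
clock: 9.35
eef_pos: [422.0, -249.7, -30.4]
tool_rot: [-3.141, 0.0, 1.422]
force: [-0.4, 0.0, -0.3]
width: 38.6
gripper_force: 0.0
```

Emit:
arm_command(series=[30,0,0,0,0,15,0,0,0,0,5,0,0,0,0,5,0,0,0,0,5,0,0,0,0])

```text
clock: 9.77
eef_pos: [422.9, -250.2, -28.9]
tool_rot: [3.14, 0.001, 1.422]
force: [-0.7, 1.2, 12.2]
width: 17.5
gripper_force: 62.2
```

```bash
python3 -c "
from plan import *
plan((422.5,-250.7,-30,81.5),(422.5,-250.7,35,81.5),(655.5,-32,35,91),(655.5,-32,-15,91))"
```

```text
[ 0.   0.  -6.5 -0. ] -> [ 422.5 -250.7   35.    81.5]
[12.54  9.91 -0.   -4.75] -> [ 539.  -141.4   35.    86.2]
[11.67 10.91 -0.   -4.75] -> [655.5 -32.   35.   91. ]
[ 0.  0.  5. -0.] -> [655.5 -32.  -15.   91. ]
```

Emit:
arm_command(series=[5,0,0,-0.5,0,5,0,0,-2,0,5,0,0,-4,0,5,0,0,-6,0,5,0,0,-6.5,0])

```text
clock: 10.18
eef_pos: [423.3, -250.4, 37.2]
tool_rot: [3.139, 0.001, 1.423]
force: [-0.4, -0.5, -0.2]
width: 17.8
gripper_force: 58.8
```

Emit:
arm_command(series=[5,1.2,1,0,-0.5,5,3.5,2.8,0,-1.5,5,6.5,5.1,0,-2.5,5,9.5,7.5,0,-3.5,5,12.54,9.91,0,-4.75])

```text
clock: 10.6
eef_pos: [539.3, -139.1, 34.6]
tool_rot: [-3.141, 0.0, 1.506]
force: [0.2, -1.9, 0.2]
width: 17.3
gripper_force: 58.8
```

Emit:
arm_command(series=[5,2.8,2.6,0,-1,5,5.6,5.2,0,-2,5,8.3,7.8,0,-3,5,10.6,9.9,0,-4,5,11.67,10.91,0,-4.75])

```text
clock: 11.02
eef_pos: [658.1, -25.0, 34.1]
tool_rot: [3.14, -0.003, 1.595]
force: [0.5, 0.3, -0.4]
width: 18.0
gripper_force: 58.7
```

Emit:
arm_command(series=[5,0,0,1,0,5,0,0,2.5,0,5,0,0,4,0,5,0,0,5,0,5,0,0,5,0])

```text
clock: 11.43
eef_pos: [651.8, -31.9, -18.4]
tool_rot: [-3.135, -0.0, 1.587]
force: [0.2, 0.7, 0.3]
width: 17.9
gripper_force: 58.8
```

```bash
python3 - <<'E'
from cyl import *
p,d=snap('scene','scene9');s=monitor.read_state();print(s['clock'],s['eef_pos'],s['tool_rot'],s['force'],s['width'],s['gripper_force'])
cv2.imwrite('pics/c11.png',cv2.resize(p[180:250,290:360,::-1],(560,560),interpolation=2))
E
```

```text
11.4833 [653.0108315  -31.93272386 -16.91875361] [-3.13749339e+00  4.61255605e-05  1.58688310e+00] [ 0.18594852 -0.56007766  0.72292845] 18.248500525492886 58.75818192958832
```

View pics/c11.png

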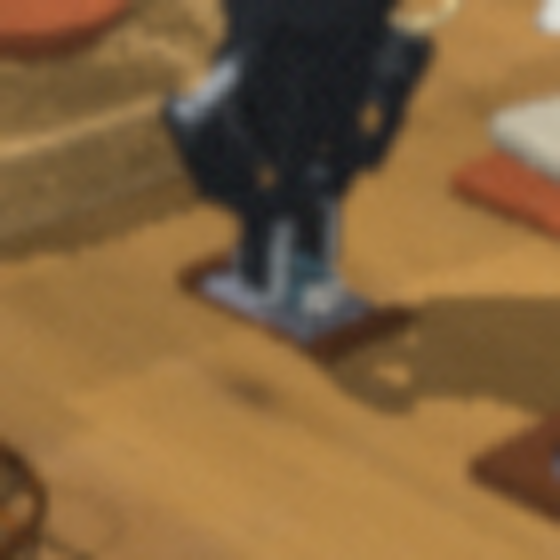

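Emit:
arm_command(series=[5,0,0,0.3,0,5,0,0,0.6,0,5,0,0,0.9,0,5,0,0,1.03,0,5,0,0,1.03,0])

```text
clock: 11.9
eef_pos: [655.4, -31.1, -24.8]
tool_rot: [3.141, -0.0, 1.588]
force: [-1.3, 0.2, 3.0]
width: 17.9
gripper_force: 60.1
```

Emit:
arm_command(series=[5,0,0,0,0,20,0,0,0,0,35,0,0,0,0,50,0,0,0,0,50,0,0,0,0])

```text
clock: 12.32
eef_pos: [655.2, -30.8, -25.5]
tool_rot: [-3.142, -0.0, 1.589]
force: [0.6, 0.2, -0.5]
width: 42.5
gripper_force: 0.0
```

Emit:
arm_command(series=[50,0,0,-0.5,0,50,0,0,-2,0,50,0,0,-5,0,50,0,0,-8.5,0,50,0,0,-12,0])

```text
clock: 12.73
eef_pos: [654.8, -31.1, 96.8]
tool_rot: [-3.141, 0.0, 1.588]
force: [-0.1, -0.7, 0.4]
width: 42.8
gripper_force: 0.0
```

```bash
python3 - <<'E'
from meas import *
C=dict(er=(655,-32,10,30,45),st=(443,84,14,60,90),gl=(440,-64,14,60,90),bot=(661,-213,50,70,50))
for n in('scene','top'): p,d=snap(n,n+'10');objs(n+'10',n,C)
print(monitor.read_state()['clock'])
E
```

```text
scene er 78 14.1 [652.1 -25.5] [658.4 -20.6] [45.6 65.6] 105.3
scene st 214 34.5 [440.9  71.9] [446.   78.4] [ 23.6 129.6] 75.4
scene gl 180 23.8 [445.4 -71.3] [441.1 -66.1] [ 45.  133.8] 74.2
scene bot 78 61.6 [ 655.  -216.8] [ 656.  -214.6] [28.1 31.2] 62.0
top er none
top st 342 36.7 [443.2  86.2] [441.6  82.6] [ 26.3 129.8] 70.7
top gl 12 30.8 [428.5  21.7] [427.8  20.6] [ 8.  14.8] 9.6
top bot none
12.8333
```

```bash
python3 - <<'E'
from meas import *
objs('scene10','scene',dict(er=(655,-32,11,22,32)))
p=cv2.imread('pics/scene10.png');cv2.imwrite('pics/c12.png',cv2.resize(p[195:235,300:345],(720,640)[:2],interpolation=2))
g=p[195:235,300:345].astype(int)
print('\n'.join(''.join('W' if a.min()>140 else 'b' if a[0]-a[2]>25 and a.sum()<330 else 'f' if a[0]>a[2]+3 else 'd' if a.sum()<240 else '.' for a in r) for r in g[4:34]))
E
```

```text
scene er 54 16.3 [652.8 -33.7] [655.  -31.7] [20.  47.9] 86.6
......ddd.......dd.dd........................
......dddd...................................
..............d..............................
..d......dddddd..............................
.........dddddddddd..........................
......ddddd.dddd.............................
..........dddd...............................
........ddd..................................
.d...........................................
.............................................
dd...........................................
.............................................
..................dd.........................
................ddd..WWWW....................
.............dddddd.WWWWWf...................
............dddd....WWWffbbff................
............ddd..fffW..fbbbbbff..............
.............dd...fff.fbbbbbbfff.............
....................ffffbbbbfff..............
.....................ffffbbbfW...ff..........
........................fffff.......ddddd....
.........................ffff....dddddddd....
...........................ff...ddddddddd....
..............................ddddddddd......
............................dddddddd.........
.............................ddddd...........
.............................................
.............................................
.............................................
.............................................
```

```bash
python3 - <<'E'
from h import *
def ext(f,n,x,y,a,z0,z1,w,L=100):
    W=cloud(n,np.load(f'pics/{f}.npy'));a=np.radians(a);l=np.array([np.cos(a),np.sin(a)]);m=np.array([l[1],-l[0]])
    d=W[...,:2]-[x,y];A,B=d@l,d@m
    k=(abs(A)<L)&(abs(B)<w)&(W[...,2]>z0)&(W[...,2]<z1)
    q=np.percentile(A[k],[1.5,98.5]);r=np.percentile(B[k],[3,97]);c=np.array([x,y])+l*q.mean()+m*r.mean()
    print(f,k.sum(),'len',q.round(1),'wid',r.round(1),'c',c.round(1))
for f,n in(('top0','top'),('top10','top'),('scene0','scene'),('scene10','scene')):
    for z0 in(14,20,32):ext(f,n,444,83,74,z0,60,22)
for f,n in(('top0','top'),('scene0','scene'),('scene10','scene')):
    for z0 in(10,16,28):ext(f,n,440,-64,74,z0,60,32,85)
E
```

```text
top0 348 len [-64.9  62.2] wid [-11.4   9.1] c [442.5  82. ]
top0 334 len [-64.4  62.3] wid [-10.3   9. ] c [443.1  82.2]
top0 277 len [-59.7  60.3] wid [-9.4  8.8] c [443.8  83.4]
top10 348 len [-64.1  62.4] wid [-11.5   8.9] c [442.5  82.5]
top10 331 len [-64.3  62.5] wid [-10.3   8.9] c [443.1  82.3]
top10 267 len [-56.9  59.9] wid [-9.8  8.9] c [444.   84.6]
scene0 211 len [-66.9  56.4] wid [-8.  11.8] c [444.4  77.4]
scene0 190 len [-67.   56.5] wid [-7.8 11.8] c [444.5  77.4]
scene0 133 len [-60.5  54. ] wid [-7.2 12. ] c [445.4  79.2]
scene10 214 len [-67.1  56.7] wid [-7.8 11.2] c [444.2  77.5]
scene10 190 len [-67.2  56.2] wid [-7.3 11.3] c [444.4  77.2]
scene10 130 len [-61.5  53.9] wid [-7.  11.7] c [445.2  78.7]
top0 288 len [-60.5  64.6] wid [-24.3  19.5] c [438.3 -61.4]
top0 220 len [-60.8  66.6] wid [-20.3  19.5] c [440.4 -61.1]
top0 95 len [-58.1  70.5] wid [-3.4 20.2] c [449.8 -60.4]
scene0 232 len [-63.5  81.8] wid [-29.2  21.9] c [439.  -54.2]
scene0 175 len [-64.5  81.8] wid [-30.   23.2] c [439.1 -54.8]
scene0 68 len [-54.1  81.8] wid [-30.1  24.5] c [441.2 -49.9]
scene10 236 len [-63.6  82.2] wid [-29.6  21.7] c [438.8 -54. ]
scene10 173 len [-64.4  82.7] wid [-29.5  22.5] c [439.1 -54.2]
scene10 68 len [-54.5  82.8] wid [-29.2  24. ] c [441.4 -49.7]
```

```bash
python3 -c "
from plan import *
plan((655.5,-32,94.7,91),(443.6,82.5,50,74),(443.6,82.5,-17,74))
print();plan((443.6,82.5,-17,74),(443.6,82.5,65,74),(543.3,429.3,65,92.3),(543.3,429.3,0,92.3))"
```

```text
[  5.91 -10.49   2.24   8.5 ] -> [549.6  25.2  72.4  82.5]
[  4.29 -11.25   2.24   8.5 ] -> [443.6  82.5  50.   74. ]
[ 0.   0.   6.7 -0. ] -> [443.6  82.5 -17.   74. ]

[ 0.   0.  -8.2 -0. ] -> [443.6  82.5  65.   74. ]
[ 1.804e+01  1.000e-02 -0.000e+00 -9.150e+00] -> [493.4 255.9  65.   83.2]
[17.81  2.88 -0.   -9.15] -> [543.3 429.3  65.   92.3]
[0.  0.  6.5 0. ] -> [543.3 429.3   0.   92.3]
```

Emit:
arm_command(series=[60,0.7,-1.2,0.3,1,60,2,-3.5,0.8,3,60,3.2,-6,1.4,5,60,4.5,-8.3,1.9,7,60,5.91,-10.49,2.23,8.5])

```text
clock: 13.25
eef_pos: [547.7, 26.4, 72.7]
tool_rot: [-3.141, 0.0, 1.438]
force: [0.2, 0.2, 0.1]
width: 50.8
gripper_force: 0.0
```

Emit:
arm_command(series=[60,1.2,-3,0.6,2.3,60,2.3,-6,1.2,4.6,60,3.3,-8.6,1.7,6.6,60,4,-10.5,2.1,8,60,4.29,-11.25,2.24,8.5])

```text
clock: 13.67
eef_pos: [439.6, 85.1, 50.0]
tool_rot: [-3.138, -0.0, 1.293]
force: [-1.4, -0.4, -0.0]
width: 51.2
gripper_force: 0.0
```

Emit:
arm_command(series=[60,0,0,1.5,0,60,0,0,3.5,0,60,0,0,5.5,0,60,0,0,6.4,0,60,0,0,6.7,0])

```text
clock: 14.08
eef_pos: [444.1, 83.0, -18.1]
tool_rot: [-3.141, 0.0, 1.291]
force: [1.3, -0.0, 0.5]
width: 51.5
gripper_force: 0.0
```

Emit:
arm_command(series=[60,0,0,0,0,40,0,0,0,0,20,0,0,0,0,5,0,0,0,0,5,0,0,0,0])

```text
clock: 14.5
eef_pos: [444.9, 83.3, -16.1]
tool_rot: [3.139, -0.001, 1.291]
force: [0.5, -1.1, 4.4]
width: 17.9
gripper_force: 59.2
```

Emit:
arm_command(series=[5,0,0,0,0,5,0,0,-0.3,0,5,0,0,-1,0,5,0,0,-2,0,5,0,0,-2,0])

```text
clock: 14.92
eef_pos: [443.5, 83.6, 4.3]
tool_rot: [3.141, -0.001, 1.292]
force: [1.2, -0.1, -2.1]
width: 18.3
gripper_force: 58.9
```

```bash
python3 - <<'E'
from h import *
p,d=snap('scene','scene11');s=monitor.read_state();print(s['clock'],s['eef_pos'],s['force'],s['width'],s['gripper_force'])
W=cloud('scene',d);a=np.radians(74);l=np.array([np.cos(a),np.sin(a)]);m=np.array([l[1],-l[0]]);e=W[...,:2]-[443.6,82.5];A,B=e@l,e@m
# green stapler pixels
q=p.astype(int);k=(abs(A)<90)&(abs(B)<25)&(q[...,1]>q[...,0]+6)&(W[...,2]>3)
for lo in range(-80,80,20):
    j=k&(A>=lo)&(A<lo+20);print(lo,j.sum(),W[j][:,2].round().tolist() and np.percentile(W[j][:,2],[3,97]).round(),np.percentile(B[j],[3,97]).round(1) if j.any() else '')
print(A[k].min(),A[k].max())
E
```

```text
14.9667 [443.52149695  83.67914598   3.70502841] [-0.16135152 -0.46336168 -1.22751012] 17.63303585651885 58.89100117608905
-80 24 [26. 51.] [-13.5   7.1]
-60 274 [ 30. 411.] [-20.4  13. ]
-40 215 [ 29. 411.] [-24.5  16.1]
-20 56 [27. 61.] [-21.6   5.2]
0 13 [27. 60.] [-19.9   8.4]
20 6 [29. 60.] [-16.2   4.3]
40 4 [28. 31.] [-15.7 -12.8]
60 0 [] 
-69.35245686223034 52.76934637338862
```

Emit:
arm_command(series=[5,0,0,-1,0,5,0,0,-3,0,5,0,0,-5,0,5,0,0,-6.2,0,5,0,0,-6.2,0])

```text
clock: 15.38
eef_pos: [444.3, 83.8, 66.5]
tool_rot: [3.139, -0.001, 1.292]
force: [0.5, -0.3, -1.8]
width: 18.0
gripper_force: 59.0
```

Emit:
arm_command(series=[5,2.5,0,0,-1,5,6.2,0,0,-3,5,10.2,0,0,-5,5,14.2,0,0,-7,5,18.04,0,0,-9.15])

```text
clock: 15.8
eef_pos: [492.3, 259.1, 63.6]
tool_rot: [-3.14, 0.0, 1.454]
force: [0.5, -0.0, -1.7]
width: 17.4
gripper_force: 58.9
```

Emit:
arm_command(series=[5,4,0.6,0,-2,5,8,1.3,0,-4,5,12,1.9,0,-6,5,15.8,2.5,0,-8,5,17.81,2.88,0,-9.15])

```text
clock: 16.22
eef_pos: [541.2, 436.8, 62.6]
tool_rot: [-3.14, -0.003, 1.618]
force: [0.2, 0.9, -2.4]
width: 17.8
gripper_force: 58.9
```

Emit:
arm_command(series=[5,0,0,1,0,5,0,0,3,0,5,0,0,5,0,5,0,0,6.2,0,5,0,0,6.5,0])

```text
clock: 16.63
eef_pos: [540.1, 428.2, -4.2]
tool_rot: [-3.135, 0.003, 1.61]
force: [-1.0, 0.6, -1.2]
width: 17.6
gripper_force: 58.9
```

Emit:
arm_command(series=[5,0,0,0,0,5,0,0,0,0,5,0,0,0.2,0,5,0,0,0.4,0,5,0,0,0.4,0])

```text
clock: 17.05
eef_pos: [543.0, 430.5, -3.5]
tool_rot: [3.141, -0.001, 1.611]
force: [-0.2, -0.5, -2.0]
width: 18.1
gripper_force: 58.9
```

```bash
python3 - <<'E'
from meas import *
s=monitor.read_state();print(s['clock'],s['eef_pos'],s['tool_rot'],s['force'],s['width'],s['gripper_force'])
for n in('scene','top'):
    p,d=snap(n,n+'12');W=cloud(n,d);q=p.astype(int)
    k=(abs(W[...,0]-543)<50)&(abs(W[...,1]-429)<100)&(q[...,1]>q[...,0]+6)&(W[...,2]>8)&(W[...,2]<62)
    print(n,k.sum(),W[k].min(0).round(),W[k].max(0).round(),rect(W[k][:,:2]) if k.sum()>5 else '')
    objs(n+'12',n,dict(sh=(545,427,0,0,120)))
E
```

```text
17.05 [542.9586705  430.53292479  -3.5230849 ] [ 3.14110355e+00 -7.12345641e-04  1.61119949e+00] [-0.23276578 -0.45828556 -1.99298178] 18.0636585846236 58.93850773572922
scene 163 [519. 360.  13.] [552. 496.  58.] (array([535. , 427.7]), array([ 32.7, 136.2]), 90.8)
scene sh 47 19.0 [543.4 473.5] [544.3 469.8] [22.9 83.6] 94.0
top 232 [521. 358.   8.] [551. 422.  58.] (array([537. , 389.7]), array([28. , 65.9]), 94.2)
top sh 56 5.9 [546.9 360.2] [547.3 360.6] [13.6 45.8] 3.9
```

Emit:
arm_command(series=[5,0.1,0,0.2,0,5,0.15,0,0.4,0,5,0.15,0,0.6,0,5,0.15,0,0.8,0,5,0.15,0,0.85,0])

```text
clock: 17.57
eef_pos: [542.6, 431.9, -12.0]
tool_rot: [-3.141, -0.0, 1.611]
force: [-2.3, -0.2, 7.2]
width: 17.7
gripper_force: 60.0
```

Emit:
arm_command(series=[5,0,0,0,0,20,0,0,0,0,40,0,0,0,0,60,0,0,0,0,60,0,0,0,0])

```text
clock: 17.98
eef_pos: [543.0, 431.8, -12.7]
tool_rot: [3.141, 0.0, 1.611]
force: [0.4, -0.4, -0.0]
width: 51.2
gripper_force: 0.0
```

Emit:
arm_command(series=[60,0,0,-0.5,0,60,0,0,-2.5,0,60,0,0,-5.5,0,60,0,0,-8.5,0,60,0,0,-10,0])

```text
clock: 18.4
eef_pos: [544.9, 432.5, 91.5]
tool_rot: [3.137, -0.002, 1.611]
force: [-0.1, 0.3, 1.1]
width: 51.7
gripper_force: 0.0
```

```bash
python3 -c "
from plan import *
plan((543.2,430.8,87.5,92.3),(439.5,-64,60,74),(439.5,-64,-10,74))"
python3 - <<'E'
from meas import *
p,d=snap('scene','scene13');W=cloud('scene',d);q=p.astype(int)
k=(abs(W[...,0]-543)<50)&(abs(W[...,1]-429)<100)&(q[...,1]>q[...,0]+6)&(W[...,2]>6)&(W[...,2]<60)
print(k.sum(),W[k].min(0).round(),W[k].max(0).round(),rect(W[k][:,:2]))
E
```

```text
[-16.34  -4.12   0.92   6.1 ] -> [508.6 265.9  78.3  86.2]
[-16.69  -2.36   0.92   6.1 ] -> [474.1 100.9  69.2  80.1]
[-16.84  -0.57   0.92   6.1 ] -> [439.5 -64.   60.   74. ]
[-0. -0.  7.  0.] -> [439.5 -64.  -10.   74. ]
191 [522. 363.   8.] [556. 495.  47.] (array([537. , 428.5]), array([ 32.2, 130.8]), 93.5)
```

```bash
python3 - <<'E'
from h import *
for z in(20,33):
    a=ray('top',306.9,218.6,z);b=ray('top',351.3,213.3,z);print(z,a.round(),b.round(),((a+b)/2).round(1),np.degrees(np.arctan2(*(a-b)[:2][::-1])),np.hypot(*(a-b)[:2]))
p=cv2.imread('pics/top0.png').astype(int)
W=cloud('top',np.load('pics/top0.npy'))
a=np.radians(74);l=np.array([np.cos(a),np.sin(a)]);m=np.array([l[1],-l[0]]);e=W[...,:2]-[440,-64];A,B=e@l,e@m
k=(abs(A)<80)&(abs(B)<35)&(p.sum(-1)<120)
_,lab,st,_=cv2.connectedComponentsWithStats(k.astype(np.uint8));k=np.isin(lab,1+np.nonzero(st[1:,4]>15)[0])
print(k.sum(),A[k].min(),A[k].max(),B[k].min(),B[k].max())
E
```

```text
20 [468.  -2.  20.] [ 430. -129.   20.] [449.1 -65.5  20. ] 73.77919535013591 133.06111273350675
33 [464.   0.  33.] [ 427. -126.   33.] [445.7 -63.   33. ] 73.77919535013588 131.82368360802406
326 -65.80344316525398 68.78935693494395 -25.295607606117585 33.80509214627386
```

Emit:
arm_command(series=[75,-1.7,-0.4,0.1,0.6,90,-5,-1.2,0.3,1.8,90,-8.8,-2.2,0.5,3.2,90,-12.6,-3.2,0.7,4.6,90,-16.34,-4.12,0.92,6.1])

```text
clock: 18.87
eef_pos: [507.1, 265.2, 78.0]
tool_rot: [-3.141, 0.001, 1.504]
force: [-0.2, -0.8, -0.2]
width: 76.9
gripper_force: 0.0
```

Emit:
arm_command(series=[90,-3.4,-0.5,0.2,1.2,90,-6.7,-0.9,0.4,2.4,90,-10,-1.4,0.6,3.6,90,-13.4,-1.9,0.8,4.8,90,-16.69,-2.36,0.92,6.1])

```text
clock: 19.28
eef_pos: [472.8, 100.3, 68.9]
tool_rot: [-3.141, 0.0, 1.397]
force: [0.3, -0.2, 0.4]
width: 76.7
gripper_force: 0.0
```

Emit:
arm_command(series=[90,-3.8,-0.1,0.2,1.4,90,-7.6,-0.3,0.4,2.8,90,-11.5,-0.4,0.6,4.2,90,-15,-0.5,0.8,5.5,90,-16.84,-0.57,0.92,6.1])

```text
clock: 19.7
eef_pos: [437.9, -67.8, 60.0]
tool_rot: [3.141, 0.002, 1.285]
force: [1.6, -0.8, -0.1]
width: 76.9
gripper_force: 0.0
```

Emit:
arm_command(series=[90,0.05,0,2,0,90,0.05,0,4.5,0,90,0.05,0,7,0,90,0.05,0,8.4,0,90,0.05,0,8.7,0])

```text
clock: 20.12
eef_pos: [437.8, -62.5, -29.4]
tool_rot: [-3.138, 0.0, 1.29]
force: [-1.0, -0.9, 0.0]
width: 76.9
gripper_force: 0.0
```

Emit:
arm_command(series=[80,0,0,0,0,65,0,0,0,0,50,0,0,0,0,40,0,0,0,0,25,0,0,0,0])

```text
clock: 20.53
eef_pos: [439.7, -62.6, -26.5]
tool_rot: [3.14, -0.0, 1.292]
force: [-1.3, -0.4, 0.5]
width: 41.5
gripper_force: 60.5
```

Emit:
arm_command(series=[25,0,0,0,0,25,0,0,0,0,25,0,0,-0.5,0,25,0,0,-1.5,0,25,0,0,-2.5,0])

```text
clock: 20.95
eef_pos: [438.8, -62.5, -1.7]
tool_rot: [-3.141, -0.0, 1.291]
force: [0.4, 0.0, 0.0]
width: 41.3
gripper_force: 60.6
```

```bash
python3 - <<'E'
from h import *
p,d=snap('scene','scene14');W=cloud('scene',d);a=np.radians(74);l=np.array([np.cos(a),np.sin(a)]);m=np.array([l[1],-l[0]]);e=W[...,:2]-[440,-64];A,B=e@l,e@m
k=(abs(A)<90)&(abs(B)<30)&(W[...,2]>5)&(W[...,2]<75)
for lo in range(-80,80,20):
    j=k&(A>=lo)&(A<lo+20);print(lo,j.sum(),np.percentile(W[j][:,2],[3,50,97]).round() if j.any() else '')
print(np.percentile(A[k],[1,99]))
E
python3 -c "
from plan import *
plan((439.6,-63.5,-2,74),(439.6,-63.5,20,74),(550,-414.5,20,86),(550,-414.5,-12,86))"
```

```text
-80 13 [37. 46. 50.]
-60 51 [31. 42. 61.]
-40 32 [34. 44. 63.]
-20 126 [36. 51. 74.]
0 43 [34. 54. 70.]
20 14 [40. 60. 65.]
40 11 [35. 51. 61.]
60 2 [ 6. 28. 49.]
[-63.35066085  58.0571621 ]
[ 0.   0.  -2.2 -0. ] -> [439.6 -63.5  20.   74. ]
[-15.35  10.14  -0.    -6.  ] -> [ 494.8 -239.    20.    80. ]
[-16.32   8.48  -0.    -6.  ] -> [ 550.  -414.5   20.    86. ]
[ 0.   0.   3.2 -0. ] -> [ 550.  -414.5  -12.    86. ]
```

Emit:
arm_command(series=[25,0,0,-0.5,0,25,0,0,-1.2,0,25,0,0,-2,0,25,0,0,-2.2,0,25,0,0,-2.2,0])

```text
clock: 21.42
eef_pos: [439.5, -62.5, 20.2]
tool_rot: [3.141, -0.0, 1.292]
force: [-0.7, 0.1, 0.2]
width: 41.6
gripper_force: 60.6
```

Emit:
arm_command(series=[25,-1.5,1,0,-0.6,25,-4.5,3,0,-1.8,25,-8.1,5.3,0,-3.2,25,-11.8,7.8,0,-4.6,25,-15.35,10.14,0,-6])

```text
clock: 21.83
eef_pos: [493.0, -234.8, 19.3]
tool_rot: [-3.141, -0.001, 1.398]
force: [0.9, 0.7, -0.1]
width: 41.5
gripper_force: 60.6
```

Emit:
arm_command(series=[25,-3.7,1.9,0,-1.4,25,-7.4,3.8,0,-2.8,25,-11,5.7,0,-4.2,25,-14.4,7.5,0,-5.4,25,-16.32,8.48,0,-6])

```text
clock: 22.25
eef_pos: [547.9, -414.4, 19.4]
tool_rot: [3.141, 0.004, 1.499]
force: [0.1, -1.0, -0.1]
width: 41.8
gripper_force: 60.6
```

Emit:
arm_command(series=[25,0,0,0.5,0,25,0,0,1.5,0,25,0,0,2.5,0,25,0,0,3.2,0,25,0,0,3.2,0])

```text
clock: 22.67
eef_pos: [547.0, -405.4, -15.0]
tool_rot: [-3.138, -0.004, 1.502]
force: [-0.1, 0.0, -0.6]
width: 41.4
gripper_force: 60.6
```

Emit:
arm_command(series=[25,0,0,0,0,25,0,0,0,0,25,0,0,0,0,25,0,0,0,0,25,0,0,0,0])

```text
clock: 23.08
eef_pos: [548.4, -408.9, -11.6]
tool_rot: [3.141, 0.0, 1.501]
force: [-0.9, -0.4, -0.3]
width: 41.5
gripper_force: 60.6
```

```bash
python3 - <<'E'
from h import *
s=monitor.read_state();print(s['clock'],s['eef_pos'],s['tool_rot'],s['force'],s['width'],s['gripper_force'],s['qpos'])
a=np.radians(86);l=np.array([np.cos(a),np.sin(a)]);m=np.array([l[1],-l[0]])
for n in('scene','top'):
    p,d=snap(n,n+'15');W=cloud(n,d);e=W[...,:2]-[550,-414.5];A,B=e@l,e@m
    k=(abs(A)<90)&(abs(B)<34)&(W[...,2]>13)&(W[...,2]<62)
    print(n,k.sum(),np.sort(A[k])[[0,1,2,3,-4,-3,-2,-1]].round(1),np.percentile(B[k],[1,99]))
E
```

```text
23.0833 [ 548.43489489 -408.93902296  -11.56653086] [3.14089294e+00 4.18370916e-04 1.50135413e+00] [-0.86106691 -0.39827936 -0.33876865] 41.49582960380517 60.63568711280823 [ 0.31297308  1.00496435  0.53386411  1.55910246 -0.66845524  0.76577228
  1.06756867]
scene 446 [-88.1 -86.1 -85.4 -84.4  68.4  79.1  80.1  84.3] [-33.47563396  27.90438855]
top 22 [-84.1 -83.  -82.5 -82.5 -48.6 -47.8 -46.3 -43.2] [-25.95872372   8.01408768]
```

Emit:
arm_command(series=[25,-0.2,0.1,0,0,25,-0.4,0.15,0.2,0,25,-0.5,0.15,0.4,0,25,-0.5,0.15,0.7,0,25,-0.5,0.15,0.7,0])

```text
clock: 23.6
eef_pos: [548.7, -413.7, -20.0]
tool_rot: [-3.141, -0.001, 1.501]
force: [-0.7, 1.2, -1.2]
width: 41.3
gripper_force: 60.6
```

```bash
python3 - <<'E'
from h import *
s=monitor.read_state();print(s['clock'],s['eef_pos'],s['force'])
p,d=snap('scene','scene16');W=cloud('scene',d);a=np.radians(86);l=np.array([np.cos(a),np.sin(a)]);m=np.array([l[1],-l[0]]);e=W[...,:2]-[550,-414.5];A,B=e@l,e@m
k=(abs(A)<100)&(abs(B)<34)&(W[...,2]>14)&(W[...,2]<62)&(p.sum(-1)<260)
print(np.histogram(A[k],np.arange(-100,101,5)))
cv2.imwrite('pics/c13.png',cv2.resize(p[225:325,340:460,::-1],(720,600),interpolation=2))
E
```

```text
23.6 [ 548.74274726 -413.69419432  -20.0114323 ] [-0.73296947  1.15867176 -1.19771934]
(array([ 0,  0,  0,  0,  0,  0,  1, 14, 25, 19, 11, 15, 16, 19,  8, 15, 17,
       37, 57, 33, 31, 27, 13,  0,  4,  2,  3,  3,  2,  2,  4,  6,  7,  1,
        0,  0,  0,  0,  0,  0]), array([-100,  -95,  -90,  -85,  -80,  -75,  -70,  -65,  -60,  -55,  -50,
        -45,  -40,  -35,  -30,  -25,  -20,  -15,  -10,   -5,    0,    5,
         10,   15,   20,   25,   30,   35,   40,   45,   50,   55,   60,
         65,   70,   75,   80,   85,   90,   95,  100]))
```

View pics/c13.png

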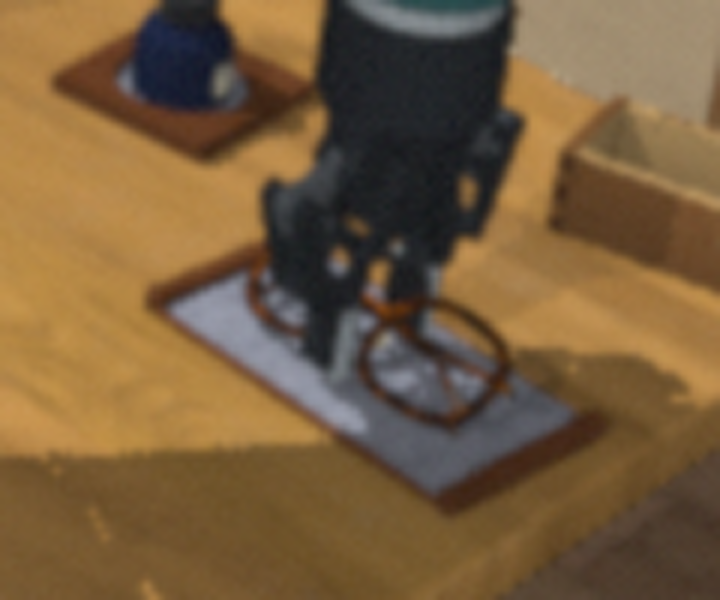

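The picture shows the glasses level just above the felt, between the lips at about (205,275) and (520,465), and the bottle still in its pocket at (185,65). Setting them down now.

Emit:
arm_command(series=[25,0,0.1,0.1,0,25,0,0.1,0.2,0,25,0,0.1,0.3,0,25,0,0.1,0.35,0,25,0,0.1,0.35,0])

```text
clock: 24.07
eef_pos: [550.4, -413.9, -22.4]
tool_rot: [3.141, -0.0, 1.501]
force: [-0.1, -0.1, 1.5]
width: 41.4
gripper_force: 60.8
```

Emit:
arm_command(series=[40,0,0,0,0,55,0,0,0,0,70,0,0,0,0,80,0,0,0,0,80,0,0,0,0])

```text
clock: 24.48
eef_pos: [550.2, -414.1, -22.7]
tool_rot: [-3.141, 0.0, 1.501]
force: [-0.1, -0.6, 0.3]
width: 68.5
gripper_force: 0.0
```

Emit:
arm_command(series=[80,0,0,-0.5,0,80,0,0,-2.5,0,80,0,0,-5.5,0,80,0,0,-9,0,80,0,0,-12,0])

```text
clock: 24.9
eef_pos: [550.1, -414.4, 99.4]
tool_rot: [3.141, 0.001, 1.501]
force: [1.5, -0.2, 0.1]
width: 68.2
gripper_force: 0.0
```

Emit:
arm_command(series=[80,3,-1,0,0,80,7,-2,0,0,80,11,-3,0,0,80,14,-4,0,0,80,15,-4,0,0])

```text
clock: 25.32
eef_pos: [519.3, -254.7, 97.2]
tool_rot: [-3.139, -0.006, 1.505]
force: [0.4, 0.9, -1.0]
width: 68.3
gripper_force: 0.0
```

Emit:
arm_command(series=[80,0,0,0,0,80,0,0,0,0,80,0,0,0,0,80,0,0,0,0,80,0,0,0,0])

```text
clock: 25.73
eef_pos: [520.6, -263.7, 97.4]
tool_rot: [3.141, 0.001, 1.499]
force: [-0.7, -0.4, -0.7]
width: 67.9
gripper_force: 0.0
```

```bash
python3 - <<'E'
from cyl import *
from meas import objs
C=dict(gl=(550,-414.5,14,48,85),gl2=(550,-414.5,11,48,85),er=(655,-32,11,22,32),st=(543,429,14,60,90),mat=(710,378,9,40,60))
for n in('scene','top'):
    p,d=snap(n,n+'17');objs(n+'17',n,C)
cyl('scene17','scene',661,-213,12,44)
W=cloud('top',np.load('pics/top17.npy'));p=cv2.imread('pics/top17.png')
a=np.radians(86);l=np.array([np.cos(a),np.sin(a)]);m=np.array([l[1],-l[0]]);e=W[...,:2]-[550,-414.5];A,B=e@l,e@m
k=(abs(A)<73)&(abs(B)<45)&(p.astype(int).sum(-1)<190)
print(k.sum(),np.percentile(A[k],[1,99]),np.percentile(B[k],[1,99]),np.nanmax(W[k][:,2]))
s=monitor.read_state();print(s['clock'],s['eef_pos'],s['force'])
E
```

```text
scene gl 357 25.0 [ 552.9 -417.1] [ 548.6 -414.1] [ 49.7 130.8] 86.8
scene gl2 386 24.0 [ 551.3 -418.1] [ 548.6 -414.1] [ 49.7 130.8] 86.8
scene er 58 16.0 [652.6 -34.4] [653.7 -32.8] [22.6 49. ] 87.0
scene st 201 34.3 [537.6 422.9] [536.5 430.5] [ 30.  136.4] 95.0
scene mat 71 15.1 [713.2 375.3] [716.4 374.8] [44.3 58. ] 171.4
top gl 213 25.8 [ 548.3 -420.4] [ 545.1 -421.6] [ 48.1 133.2] 85.8
top gl2 241 24.0 [ 547.7 -421.6] [ 548.5 -426.1] [ 53.3 142.5] 87.6
top er 87 16.9 [650.1 -29. ] [652.9 -30.6] [31.2 45.8] 87.2
top st 451 39.8 [535.1 431.3] [535.5 435.3] [ 29.6 140.4] 92.4
top mat 201 15.5 [710.8 379. ] [711.8 379.4] [35.3 55.6] 1.7
scene17 136 [ 661.4 -212.2] 12.0 44.0
368 [-70.6740611   57.05058823] [-44.09551602  43.59680558] 47.75560735675496
25.8333 [ 520.57752463 -262.86022095   97.28505952] [-0.309402   -0.13346426  0.03528134]
```

```bash
python3 - <<'E'
from h import *
a=np.radians(92.3);l=np.array([np.cos(a),np.sin(a)]);m=np.array([l[1],-l[0]])
for n in('top','scene'):
    p=cv2.imread(f'pics/{n}17.png').astype(int);W=cloud(n,np.load(f'pics/{n}17.npy'))
    e=W[...,:2]-[543.2,429.3];A,B=e@l,e@m
    b,g,r=p[...,0],p[...,1],p[...,2]
    green=(g>r+6)&(g>=b-6)
    for z0,z1 in((6,14),(14,20),(20,30),(30,36),(36,41),(41,50)):
        k=(abs(A)<80)&(abs(B)<36)&green&(W[...,2]>z0)&(W[...,2]<z1)
        if k.sum()>3: print(n,z0,k.sum(),'A',np.percentile(A[k],[2,98]).round(),'B',np.percentile(B[k],[3,50,97]).round(1))
    for lo in range(-80,80,20):
        k=(A>lo)&(A<lo+20)&(abs(B)<36)&green&(W[...,2]>33)
        if k.sum()>3:print(lo,k.sum(),np.median(W[k][:,2]).round(1),np.percentile(B[k],[5,95]).round(1))
# before: same stats at start pose
a=np.radians(74);l=np.array([np.cos(a),np.sin(a)]);m=np.array([l[1],-l[0]])
p=cv2.imread('pics/top0.png').astype(int);W=cloud('top',np.load('pics/top0.npy'));e=W[...,:2]-[444,83];A,B=e@l,e@m
k=(p[...,1]>p[...,2]+6)&(abs(A)<80)&(abs(B)<36)
for z0,z1 in((2,10),(10,16),(16,26),(26,32),(32,37),(37,46)):
    j=k&(W[...,2]>z0)&(W[...,2]<z1)
    if j.sum()>3:print('t0',z0,j.sum(),np.percentile(A[j],[2,98]).round(),np.percentile(B[j],[3,50,97]).round(1))
p=cv2.imread('pics/top17.png').astype(int)
us=[];
m_=CAM['top'];x=np.array(m_['R'])@[543,429,10]+m_['t'];c=np.array(m_['mtx'])@x;c=(c[:2]/c[2]).astype(int);print(c)
g=p[c[1]-28:c[1]+28,c[0]-36:c[0]+36]
print('\n'.join(''.join('G' if a[1]>a[2]+6 and a.sum()<260 else 'f' if a[0]>a[2]+3 else 'd' if a.sum()<200 else '.' for a in r) for r in g))
E
```

```text
top 6 108 A [-63.  68.] B [-20.4 -14.8  17.1]
top 14 78 A [-58.  48.] B [-21.7 -16.1  -9.6]
top 20 6 A [-63.  65.] B [-13.2 -10.5   4. ]
top 30 48 A [-63.  66.] B [-13.9 -11.6   5.3]
top 36 91 A [-60.  64.] B [-14.4  -6.8   4.4]
top 41 191 A [-46.  56.] B [-14.4  -5.    4.1]
-80 6 34.0 [-12.8  -1.2]
-60 47 38.6 [-12.5   4. ]
-40 49 42.0 [-14.    3.2]
-20 51 42.4 [-14.7   4.1]
0 52 43.7 [-14.7   3.1]
20 54 43.0 [-13.1   4.3]
40 47 41.6 [-13.5   3.9]
60 13 37.6 [-12.5   4.4]
scene 6 66 A [-62.  61.] B [-18.2  -9.4   5.7]
scene 14 22 A [-63.  42.] B [-20.4  -9.5  -3.1]
scene 20 9 A [-0. 30.] B [-10.4  -8.6  -4.4]
scene 30 31 A [-65.  44.] B [-12.6  -8.6   6.4]
scene 36 39 A [-60.  53.] B [-12.3  -8.7   1.8]
scene 41 30 A [-43.  42.] B [-12.2  -6.7   2.4]
-60 14 36.3 [-10.9   6.5]
-40 18 40.1 [-9.9  0.4]
-20 15 41.1 [-14.1  -1.1]
0 14 41.1 [-13.2   3.3]
20 13 41.9 [-10.9   0.3]
40 8 38.4 [-12.  -3.]
t0 2 76 [-58.  53.] [-14.3 -10.5  -4.1]
t0 10 44 [-56.  50.] [-15.7 -11.1  -6.2]
t0 26 24 [-63.  61.] [-9.6 -6.7  8.3]
t0 32 96 [-59.  57.] [-10.   -1.9   8.6]
t0 37 151 [-47.  57.] [-9.  -1.
[... 3405 characters left out ...]
dd......................................ddd
...........ddddd..dddddddddd.....................................ddddddd
...........dddddddddddddd......................................ddddfdddd
............ddddddddddd......................................dddfffffffd
............ddddddddd.......................................ddddddddffff
............ddddddd........................................dddddddddffff
............ddddd..........................................dddddddddddff
.............d............................................ddddddddddddff
..........................................................dfddddddfdddff
..........................................................dfdfddddddddff
```

```bash
python3 - <<'E'
from h import *
a=np.radians(92.3);l=np.array([np.cos(a),np.sin(a)]);m=np.array([l[1],-l[0]])
for n in('top','scene'):
    p=cv2.imread(f'pics/{n}17.png');S=4
    P=cv2.resize(p,None,fx=S,fy=S,interpolation=cv2.INTER_LINEAR).astype(int)
    M=CAM[n];x=np.array(M['R'])@[543,429,10]+M['t'];c=np.array(M['mtx'])@x;c=(c[:2]/c[2]).astype(int)
    r=range
    v,u=np.mgrid[(c[1]-34)*S:(c[1]+34)*S,(c[0]-40)*S:(c[0]+40)*S]
    q=P[v,u];b,g,rr=q[...,0],q[...,1],q[...,2];s=q.sum(-1)
    green=(g>rr+6)&(s<260);felt_=(b>rr+3)&~green;dark=(s<200)&~green
    uu=(u+.5)/S-.5;vv=(v+.5)/S-.5
    K,R,t=[np.array(M[k],float) for k in('mtx','R','t')];C=-R.T@t
    d=np.stack([uu,vv,np.ones_like(uu)],-1)@np.linalg.inv(K).T@R
    def AB(z):
        X=C[:2]+d[...,:2]*((z-C[2])/d[...,2])[...,None]-[543.2,429.3];return X@l,X@m
    for nm,mask,z in(('rim outer/inner',dark,10),('felt',felt_,10),('base',green,12),('armtop',green,42)):
        A,B=AB(z);o=[]
        for lo in r(-50,50,10):
            k=mask&(A>lo)&(A<lo+10)&(abs(B)<42)
            if k.sum()>20:o.append(np.percentile(B[k],[2,98]))
        k=mask&(abs(B)<42)&(abs(A)<95)
        print(n,nm,z,np.median(o,0).round(1),'A',np.percentile(A[k],[1,99]).round(1))
E
```

```text
top rim outer/inner 10 [-39.1  36. ] A [-91.2  85.2]
top felt 10 [-24.7  22.6] A [-74.8  73.6]
top base 12 [-19.9  15.5] A [-61.9  70.4]
top armtop 42 [-29.2   5.3] A [-64.9  64.5]
scene rim outer/inner 10 [-38.8 -29. ] A [-94.5  76.7]
scene felt 10 [-15.2  28.3] A [-65.   90.8]
scene base 12 [-7.3 28.1] A [-65.8  91.4]
scene armtop 42 [-40.6  -9.6] A [-85.1  33.1]
```

```bash
python3 -c "
from cell import workorder
print(workorder.finish_job())"
```

```text
the job is handed in; nothing more can be done
None
```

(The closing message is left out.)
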